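Transfer washed injectors to the test carrier in reverse order

ROBOT

A 7-joint arm with a two-finger parallel gripper is mounted at the origin on the work surface. World frame = base frame: x ahead of the robot, y to its left, z up, the work surface at z = 0. Lengths are in m, angles in rad, forces in N, time in s.
With the tool pointing down it reaches from about 0.4 to 0.875 m from the base axis. Payload 6.5 kg.
Tool frame: the origin (TCP) lies at the very end of the fingers, on their centre line; the grasp point (between the pads) lies 19 mm behind it (arm.pinch_z is the distance from the TCP to the grasp point, in m); z points along the fingers, y is the line along which they close (so a half turn about z gives the same grasp; the last joint's range is limited). The gripper opens to 88 mm and grips with 3 to 60 N. Pads are 18 mm wide; open, the fingers measure 123 mm over their backs; the gripper's body (75 mm by 187 mm) begins 45 mm behind the grasp point.
Start: joints at [1.082, 0.536, -0.004, 1.538, 0.003, 1.067, -0.071], TCP at [0.267, -0.593, 0.201] pointing down, gripper open.
Joint ranges: [-2.7, 2.7], [-0.37, 2.16], [-1.27, 1.26], [0.24, 2.4], [-1.31, 4.45], [0.19, 1.91], [-2.76, 2.76]. Speed limits (rad/s): [2.39, 2.39, 3.14, 3.14, 3.14, 3.14, 3.14].

INTERFACE

Orientations are given as a unit quaternion [w, x, y, z].
In Python, from plant import arm gives the robot as it stands.
- The arm moves only by the tool drive_tool, never from a script. Its argument "increments" is a list of rows, each an object with "slide": the shift along the tool's x, y, z in m, a list of three; "spin": the turn about the tool's z in degrees; "grip": the finger opening in m, from 0 to 0.0881. In form: [{"slide": [dx, dy, dz], "spin": spin, "grip": grip}, ...]. A call has 1 to 10 rows; each row shifts and turns the commanded pose from where the row before left it, along the tool's axes as they then stand; what a row does not reach is not made up. A row lasts 1/10 s, in which the tool goes at most 50 mm and 8.59 degrees, less where a joint would pass 70% of its speed; a pose out of reach is approached as far as the arm can. A call with a gripper value outside its range is refused whole. The fingers move at their own pace and stop on an object; the grip force is fixed at half the most. Time passes only in rows, so rows that do not move let the fingers close. It gives the time, the measured TCP pose, the force, the opening and the grip force at its end, in the units of the state.
- arm.read_state(): the state, without advancing time (a new reading comes with each control period).
- arm.get_image(name): name is "scene" or "side" or "wrist"; returns a dict with "frame" (400x640x3 uint8, red, green, blue), "intrinsics" (3x3 intrinsics, pixels), "k1" (the pictures are not rectified: a ray, as slopes to the right and down, at radius r is drawn at 1 + k1 r^2 times it, then the intrinsics apply), "R" (3x3) and "t" (3): a world point X has camera coordinates R X + t. Camera axes: x right, y down, z forward; pixel columns grow to the right and rows downward; lengths in m; the calibration is good to about 2 mm. A picture is of the moment at which its call begins. There is no depth.
- arm.job_done(): hands the job in; it is judged then, once.
Trained networks look in a picture, given as the dict that the camera call returned (one of the last four; its "shot" number tells which), for a name from the list of things; names that differ only in an ending like _2 or _b are one class to them, and where a whole thing is asked for, a point or a joint stands for the part that bears it (a point fixed in the world has none). Each returns a list of dicts, best first, with "p" (0 to 1); they miss things now and then, are a little off and sometimes report something else, mostly with a low value. They report only what shows in the picture. A call takes as long as a camera call.
- arm.masks_of(picture, label): "region" (400x640 bool, what is visible of it).
- arm.pinpoint(picture, label): "centre" ([x, y, z] in m, in the coordinates of the camera as it stood for that picture, good to about 4 mm: a listed point, or the origin of a listed thing).
The state is a dict: "clock": time; "qpos": joint angles; "qvel": joint speeds; "tau": joint torques, N m; "position": TCP position; "ee_rot": TCP orientation; "ft_force": force on the tool from outside, world axes, zero at the start; "wrist_torque": the same for the moment, N m; "finger_gap": finger opening in m; "gripper_force": force on a finger pad.
Only numpy, scipy, OpenCV 4.12 (cv2) and the standard library are available. Lean on these libraries where they do the work, as an engineer would, in place of code of your own. Each camera call takes 0.05 s, during which the arm holds its last target. There are 200 camera calls.

TASK

Move the four injectors from the aluminium wash rack on the robot's left into the four pockets of the blue test carrier on its right, in reverse order: the one that starts leftmost in the wash rack ends rightmost in the carrier, and so on (left and right as the robot sees them). Keep the injectors upright all the while. When all four stand in their pockets, pick the brass spring seat off its stand and drop it into the carrier's orange funnel so that it falls to the bottom of the well.

Things in the scene. Friction and masses are not known exactly. Their poses are not given: they have to be found in the camera images.
- injector_red: Loose diesel injector, red cap, 136 mm tall, 0.25-0.46 kg, standing in the wash rack. Origin: centre of its flat underside; z up its axis. Black foot dia 30 mm (0-30 mm up), steel body dia 22 (30-98), red cap dia 30 (98-130, best grip), small black connector on top to 136. Brass stub dia 12 along +y, 72 mm up, ends 18 mm from the axis.
- injector_yellow: Loose diesel injector, yellow cap, 136 mm tall, 0.25-0.46 kg, standing in the wash rack. Origin: centre of its flat underside; z up its axis. Black foot dia 30 mm (0-30 mm up), steel body dia 22 (30-98), yellow cap dia 30 (98-130, best grip), small black connector on top to 136. Brass stub dia 12 along +y, 72 mm up, ends 18 mm from the axis.
- injector_green: Loose diesel injector, green cap, 136 mm tall, 0.25-0.46 kg, standing in the wash rack. Origin: centre of its flat underside; z up its axis. Black foot dia 30 mm (0-30 mm up), steel body dia 22 (30-98), green cap dia 30 (98-130, best grip), small black connector on top to 136. Brass stub dia 12 along +y, 72 mm up, ends 18 mm from the axis.
- injector_blue: Loose diesel injector, blue cap, 136 mm tall, 0.25-0.46 kg, standing in the wash rack. Origin: centre of its flat underside; z up its axis. Black foot dia 30 mm (0-30 mm up), steel body dia 22 (30-98), blue cap dia 30 (98-130, best grip), small black connector on top to 136. Brass stub dia 12 along +y, 72 mm up, ends 18 mm from the axis.
- tag_red: Fixed red clip 12 x 32 x 14 mm on the wash rack's near rim, marking where the red injector starts (29 mm from its axis). Origin: centre of underside; y along the row, to robot's left. Wash rack: aluminium tray, 4 pockets 48 x 48 mm inside, pitch 54, walls 6 thick, 30 tall, floor 6 mm above the bench.
- tag_yellow: Fixed yellow clip 12 x 32 x 14 mm on the wash rack's near rim, marking where the yellow injector starts (29 mm from its axis). Origin: centre of underside; y along the row, to robot's left. Wash rack: aluminium tray, 4 pockets 48 x 48 mm inside, pitch 54, walls 6 thick, 30 tall, floor 6 mm above the bench.
- tag_green: Fixed green clip 12 x 32 x 14 mm on the wash rack's near rim, marking where the green injector starts (29 mm from its axis). Origin: centre of underside; y along the row, to robot's left. Wash rack: aluminium tray, 4 pockets 48 x 48 mm inside, pitch 54, walls 6 thick, 30 tall, floor 6 mm above the bench.
- tag_blue: Fixed blue clip 12 x 32 x 14 mm on the wash rack's near rim, marking where the blue injector starts (29 mm from its axis). Origin: centre of underside; y along the row, to robot's left. Wash rack: aluminium tray, 4 pockets 48 x 48 mm inside, pitch 54, walls 6 thick, 30 tall, floor 6 mm above the bench.
- carrier: Blue fixed tray 60 x 222 x 30 mm. Origin: centre of underside, on the bench; x away from the robot, y along the row to its left. Pocket centres x 0, y +81, +27, -27, -81 mm; 48 x 48 inside, walls 6, floor 6 mm up. Orange funnel, axis at x +85, y 0: mouth 100 mm up, 80 wide inside, narrowing till 55 mm up into a well 26 wide, floor 6 mm up.
- spring_seat: Loose brass cylinder, dia 18 mm, 18 mm tall, 25-50 g, upright on a small round fixed stand (black top dia 56 mm, 80 mm above the bench) between the racks. Origin: centre of its underside; z up.

How it is judged:
On the way, in this order (a step that is already met when the one before it is completed fails the run):
1. all four injectors stand in the carrier's pockets in reverse order (x of injector_red in the frame of carrier between -0.014 and 0.014 m and z of injector_red in the frame of carrier between 0 and 0.012 m and angle between each of injector_red, injector_yellow, injector_green, injector_blue's own z axis and vertical below 0.12 rad and linear speed of each of injector_red, injector_yellow, injector_green, injector_blue below 0.02 m/s and angular speed of each of injector_red, injector_yellow, injector_green, injector_blue below 0.3 rad/s and (y of injector_red in the frame of carrier between 0.067 and 0.095 m or y of injector_red in the frame of carrier between 0.013 and 0.041 m or y of injector_red in the frame of carrier between -0.041 and -0.013 m or y of injector_red in the frame of carrier between -0.095 and -0.067 m) and x of injector_yellow in the frame of carrier between -0.014 and 0.014 m and z of injector_yellow in the frame of carrier between 0 and 0.012 m and (y of injector_yellow in the frame of carrier between 0.067 and 0.095 m or y of injector_yellow in the frame of carrier between 0.013 and 0.041 m or y of injector_yellow in the frame of carrier between -0.041 and -0.013 m or y of injector_yellow in the frame of carrier between -0.095 and -0.067 m) and x of injector_green in the frame of carrier between -0.014 and 0.014 m and z of injector_green in the frame of carrier between 0 and 0.012 m and (y of injector_green in the frame of carrier between 0.067 and 0.095 m or y of injector_green in the frame of carrier between 0.013 and 0.041 m or y of injector_green in the frame of carrier between -0.041 and -0.013 m or y of injector_green in the frame of carrier between -0.095 and -0.067 m) and x of injector_blue in the frame of carrier between -0.014 and 0.014 m and z of injector_blue in the frame of carrier between 0 and 0.012 m and (y of injector_blue in the frame of carrier between 0.067 and 0.095 m or y of injector_blue in the frame of carrier between 0.013 and 0.041 m or y of injector_blue in the frame of carrier between -0.041 and -0.013 m or y of injector_blue in the frame of carrier between -0.095 and -0.067 m) and ((y of tag_red in the frame of tag_yellow above 0 m and y of injector_red in the frame of carrier below -0.054 m and y of injector_yellow in the frame of carrier above -0.054 m) or (y of tag_red in the frame of tag_yellow above 0 m and y of injector_red in the frame of carrier below 0 m and y of injector_yellow in the frame of carrier above 0 m) or (y of tag_red in the frame of tag_yellow above 0 m and y of injector_red in the frame of carrier below 0.054 m and y of injector_yellow in the frame of carrier above 0.054 m) or (y of tag_red in the frame of tag_yellow below 0 m and y of injector_yellow in the frame of carrier below -0.054 m and y of injector_red in the frame of carrier above -0.054 m) or (y of tag_red in the frame of tag_yellow below 0 m and y of injector_yellow in the frame of carrier below 0 m and y of injector_red in the frame of carrier above 0 m) or (y of tag_red in the frame of tag_yellow below 0 m and y of injector_yellow in the frame of carrier below 0.054 m and y of injector_red in the frame of carrier above 0.054 m)) and ((y of tag_red in the frame of tag_green above 0 m and y of injector_red in the frame of carrier below -0.054 m and y of injector_green in the frame of carrier above -0.054 m) or (y of tag_red in the frame of tag_green above 0 m and y of injector_red in the frame of carrier below 0 m and y of injector_green in the frame of carrier above 0 m) or (y of tag_red in the frame of tag_green above 0 m and y of injector_red in the frame of carrier below 0.054 m and y of injector_green in the frame of carrier above 0.054 m) or (y of tag_red in the frame of tag_green below 0 m and y of injector_green in the frame of carrier below -0.054 m and y of injector_red in the frame of carrier above -0.054 m) or (y of tag_red in the frame of tag_green below 0 m and y of injector_green in the frame of carrier below 0 m and y of injector_red in the frame of carrier above 0 m) or (y of tag_red in the frame of tag_green below 0 m and y of injector_green in the frame of carrier below 0.054 m and y of injector_red in the frame of carrier above 0.054 m)) and ((y of tag_red in the frame of tag_blue above 0 m and y of injector_red in the frame of carrier below -0.054 m and y of injector_blue in the frame of carrier above -0.054 m) or (y of tag_red in the frame of tag_blue above 0 m and y of injector_red in the frame of carrier below 0 m and y of injector_blue in the frame of carrier above 0 m) or (y of tag_red in the frame of tag_blue above 0 m and y of injector_red in the frame of carrier below 0.054 m and y of injector_blue in the frame of carrier above 0.054 m) or (y of tag_red in the frame of tag_blue below 0 m and y of injector_blue in the frame of carrier below -0.054 m and y of injector_red in the frame of carrier above -0.054 m) or (y of tag_red in the frame of tag_blue below 0 m and y of injector_blue in the frame of carrier below 0 m and y of injector_red in the frame of carrier above 0 m) or (y of tag_red in the frame of tag_blue below 0 m and y of injector_blue in the frame of carrier below 0.054 m and y of injector_red in the frame of carrier above 0.054 m)) and ((y of tag_yellow in the frame of tag_green above 0 m and y of injector_yellow in the frame of carrier below -0.054 m and y of injector_green in the frame of carrier above -0.054 m) or (y of tag_yellow in the frame of tag_green above 0 m and y of injector_yellow in the frame of carrier below 0 m and y of injector_green in the frame of carrier above 0 m) or (y of tag_yellow in the frame of tag_green above 0 m and y of injector_yellow in the frame of carrier below 0.054 m and y of injector_green in the frame of carrier above 0.054 m) or (y of tag_yellow in the frame of tag_green below 0 m and y of injector_green in the frame of carrier below -0.054 m and y of injector_yellow in the frame of carrier above -0.054 m) or (y of tag_yellow in the frame of tag_green below 0 m and y of injector_green in the frame of carrier below 0 m and y of injector_yellow in the frame of carrier above 0 m) or (y of tag_yellow in the frame of tag_green below 0 m and y of injector_green in the frame of carrier below 0.054 m and y of injector_yellow in the frame of carrier above 0.054 m)) and ((y of tag_yellow in the frame of tag_blue above 0 m and y of injector_yellow in the frame of carrier below -0.054 m and y of injector_blue in the frame of carrier above -0.054 m) or (y of tag_yellow in the frame of tag_blue above 0 m and y of injector_yellow in the frame of carrier below 0 m and y of injector_blue in the frame of carrier above 0 m) or (y of tag_yellow in the frame of tag_blue above 0 m and y of injector_yellow in the frame of carrier below 0.054 m and y of injector_blue in the frame of carrier above 0.054 m) or (y of tag_yellow in the frame of tag_blue below 0 m and y of injector_blue in the frame of carrier below -0.054 m and y of injector_yellow in the frame of carrier above -0.054 m) or (y of tag_yellow in the frame of tag_blue below 0 m and y of injector_blue in the frame of carrier below 0 m and y of injector_yellow in the frame of carrier above 0 m) or (y of tag_yellow in the frame of tag_blue below 0 m and y of injector_blue in the frame of carrier below 0.054 m and y of injector_yellow in the frame of carrier above 0.054 m)) and ((y of tag_green in the frame of tag_blue above 0 m and y of injector_green in the frame of carrier below -0.054 m and y of injector_blue in the frame of carrier above -0.054 m) or (y of tag_green in the frame of tag_blue above 0 m and y of injector_green in the frame of carrier below 0 m and y of injector_blue in the frame of carrier above 0 m) or (y of tag_green in the frame of tag_blue above 0 m and y of injector_green in the frame of carrier below 0.054 m and y of injector_blue in the frame of carrier above 0.054 m) or (y of tag_green in the frame of tag_blue below 0 m and y of injector_blue in the frame of carrier below -0.054 m and y of injector_green in the frame of carrier above -0.054 m) or (y of tag_green in the frame of tag_blue below 0 m and y of injector_blue in the frame of carrier below 0 m and y of injector_green in the frame of carrier above 0 m) or (y of tag_green in the frame of tag_blue below 0 m and y of injector_blue in the frame of carrier below 0.054 m and y of injector_green in the frame of carrier above 0.054 m))), for 0.2 s.
2. the spring seat lies at the bottom of the funnel's well (x of spring_seat in the frame of carrier between 0.072 and 0.098 m and y of spring_seat in the frame of carrier between -0.013 and 0.013 m and z of spring_seat in the frame of carrier below 0.035 m and linear speed of spring_seat below 0.02 m/s), for 0.2 s.
At the end, for the whole second after the job is handed in: Injectors upright (0.12 rad) and at rest on the floors of the carrier's pockets (14 mm of the centre along each carrier axis, under 12 mm up), in the reverse order of their clips; the spring seat at rest in the well, origin under 35 mm up, 13 mm of its axis along each carrier axis (all of step 1 and all of step 2); the robot touches nothing.
It fails at once if an injector is tipped by more than 0.6 rad (angle between any of injector_red, injector_yellow, injector_green, injector_blue's own z axis and vertical above 0.6 rad).
It also fails if it takes over 122 s, if anything falls off the work surface, if the arm or the gripper's body presses on something with over 40 N, if the wrist force passes 120 N, or if a joint passes its speed limit or range.

## Working session

There is one attempt and no reset: what is moved stays moved. The work goes in short steps, Python scripts to look and compute and a tool call to move; the robot and the scene stay as the last step left them, time stands still between calls to the robot, and variables do not carry over. Pictures are saved under pics/ and viewed, at most 14 in all, crops included, and the job is handed in when it is done.

Besides the shell and the picture viewer there is one more tool, called as name([rows], argument=value, ...), one row to a line, values as JSON. drive_tool: Moves the arm, as the interface text tells. Its arguments: {"type":"object","properties":{"increments":{"type":"array","items":{"type":"object","properties":{"slide":{"type":"array","items":{"type":"number"}},"spin":{"type":"number"},"grip":{"type":"number"}}}}},"required":["increments"]}

```bash
mkdir -p pics; cat > h.py <<'E'
import numpy as np, cv2
from plant import arm
names=["injector_red","injector_yellow","injector_green","injector_blue","tag_red","tag_yellow","tag_green","tag_blue","carrier","spring_seat"]
def cap(n,f=None):
    d=arm.get_image(n)
    if f: cv2.imwrite(f"pics/{f}.png",d["frame"][:,:,::-1])
    return d
def world(d,c): return np.array(d["R"]).T@(np.array(c)-np.array(d["t"]))
def find(d,ns=names):
    for n in ns:
        for r in arm.pinpoint(d,n)[:2]:
            print(n,round(r["p"],2),np.round(world(d,r["centre"]),4))
E
python3 - <<'E'
from h import *
s=arm.read_state();print({k:np.round(v,4).tolist() for k,v in s.items()})
for n in["scene","side"]:
    d=cap(n,n+"0");print(n,"cam pos",-np.array(d["R"]).T@d["t"]);find(d)
print(arm.read_state()["clock"])
E
```

```text
{'clock': 0.0, 'qpos': [1.0818, 0.5372, -0.0044, 1.5389, 0.0026, 1.0673, -0.0712], 'qvel': [0.0012, 0.0013, 0.0009, 0.0012, 0.0003, -0.0007, -0.0006], 'tau': [0.0004, -57.0975, 0.991, -25.1601, -0.0561, 0.018, 0.0001], 'position': [0.2664, -0.5921, 0.2002], 'ee_rot': [-0.0008, 0.9777, 0.2099, -0.0002], 'ft_force': [-0.8636, 0.2589, -0.6185], 'wrist_torque': [-0.0026, -0.0552, 0.0243], 'gripper_force': 0.0, 'finger_gap': 0.0883}
scene cam pos [ 1.0708885  -0.33274791  0.68328466]
injector_red 0.7 [0.5787 0.3231 0.0079]
injector_yellow 0.89 [0.5632 0.2116 0.0043]
injector_green 0.61 [0.5571 0.1528 0.0061]
injector_blue 0.81 [0.571  0.2611 0.0106]
tag_red 0.51 [0.5466 0.3192 0.0247]
tag_yellow 0.43 [0.5365 0.2171 0.0251]
tag_green 0.47 [0.5242 0.1578 0.0216]
tag_blue 0.4 [0.5434 0.275  0.0248]
carrier 0.64 [ 0.4512 -0.2064  0.0058]
spring_seat 0.56 [0.5024 0.0038 0.0814]
side cam pos [0.4922947  0.68475165 0.62449246]
injector_red 0.66 [0.5751 0.3168 0.0098]
injector_yellow 0.73 [0.5616 0.2091 0.0055]
injector_green 0.92 [0.5553 0.1533 0.0053]
injector_blue 0.83 [0.5703 0.2656 0.0063]
injector_blue 0.18 [0.5761 0.3177 0.0073]
tag_red 0.6 [0.5504 0.3219 0.0235]
tag_yellow 0.65 [0.5404 0.2142 0.0257]
tag_green 0.58 [0.5296 0.1588 0.0212]
tag_blue 0.54 [0.5631 0.2088 0.0092]
tag_blue 0.5 [0.5498 0.321  0.0211]
carrier 0.95 [ 4.492e-01 -2.100e-01 -4.000e-04]
spring_seat 0.59 [ 5.047e-01 -2.000e-04  8.170e-02]
1.1
```

View pics/scene0.png

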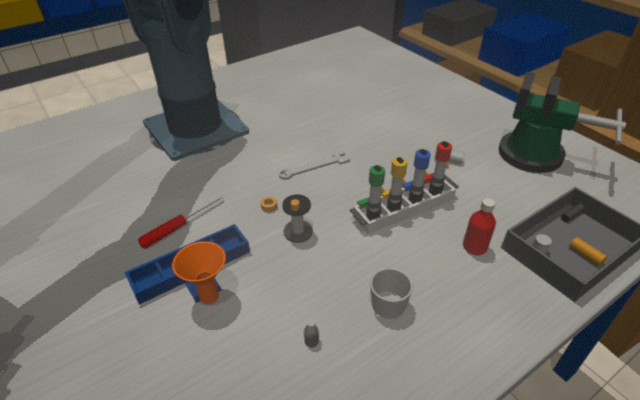

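View pics/side0.png

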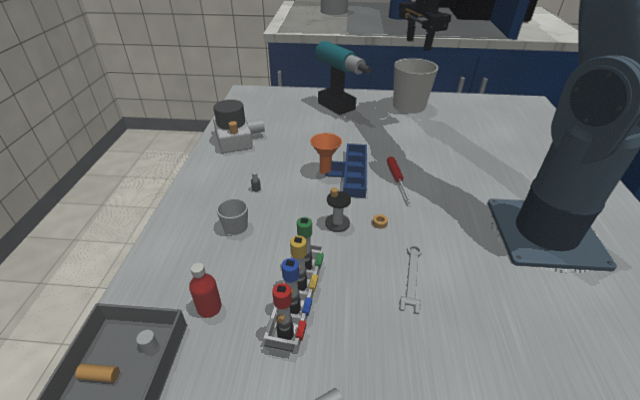

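Left to right, the rack holds red (443,150), blue (422,158), yellow (399,168) and green (376,176). The carrier is at about (188,265), the funnel at (199,262) and the seat at (295,204). Next I'll fit the carrier pose, and its yaw in particular.

```bash
cat >> h.py <<'E'
def proj(d,X):
    c=np.asarray(X)@np.array(d["R"]).T+np.array(d["t"]); p=c[:,:2]/c[:,2:]
    p=p*(1+d["k1"]*(p**2).sum(1,keepdims=True)); K=np.array(d["intrinsics"])
    return p@K[:2,:2].T+K[:2,2]
def ray(d,uv):
    K=np.array(d["intrinsics"]); p=(np.array(uv,float)-K[:2,2])/[K[0,0],K[1,1]]; q=p.copy()
    for _ in range(20): q=p/(1+d["k1"]*(q@q))
    R=np.array(d["R"]); return -R.T@np.array(d["t"]), R.T@np.array([q[0],q[1],1])
def ring(x,y,z,r): 
    a=np.linspace(0,2*np.pi,24); return np.c_[x+r*np.cos(a),y+r*np.sin(a),z+0*a]
def go(x,y,z,yaw_y=None):
    "print slide needed in tool axes (after spin) ; yaw_y = wanted world angle (deg) of tool y"
    from scipy.spatial.transform import Rotation as Ro
    s=arm.read_state(); q=np.array(s["ee_rot"]); R=Ro.from_quat(np.r_[q[1:],q[0]])
    m=R.as_matrix(); now=np.degrees(np.arctan2(m[1,1],m[0,1])); sp=0
    if yaw_y is not None: sp=(now-yaw_y+90)%180-90
    R2=R*Ro.from_euler("z",sp,degrees=True); D=np.array([x,y,z])-s["position"]
    print("TCP",np.round(s["position"],4),"ty",round(now,2),"spin",round(sp,2),"slide",np.round(R2.inv().apply(D),4),"t",round(s["clock"],2),"gap",round(s["finger_gap"],4))
E
cat > fit.py <<'E'
from h import *
from scipy.optimize import minimize
D=[]
for n in["scene","side"]:
    d=cap(n); m=arm.masks_of(d,"carrier"); print(n,m[0]["p"],m[0]["region"].sum()); D.append((d,m[0]["region"]))
def sil(d,x,y,a,S=4):
    c,s=np.cos(a),np.sin(a)
    box=np.array([[i,j,k] for i in(-.03,.03) for j in(-.111,.111) for k in(0,.03)])
    parts=[box,np.r_[ring(.085,0,.1,.0425),ring(.085,0,.055,.0155)],np.r_[ring(.085,0,.055,.0155),ring(.085,0,0,.0155)]]
    im=np.zeros((400*S,640*S),np.uint8)
    for P in parts:
        W=np.c_[x+c*P[:,0]-s*P[:,1],y+s*P[:,0]+c*P[:,1],P[:,2]]
        cv2.fillConvexPoly(im,cv2.convexHull(np.round((proj(d,W)+.5)*S).astype(np.int32)),1)
    return cv2.resize(im.astype(np.float32),(640,400),interpolation=cv2.INTER_AREA)
def cost(v,w=(0,1)):
    r=0
    for i in w:
        d,m=D[i]; s=sil(d,v[0]/100,v[1]/100,v[2]/10); r+=1-np.minimum(s,m).sum()/np.maximum(s,m).sum()
    return r
for w in[(0,1),(0,),(1,)]:
    b=min((minimize(cost,[45,-20.8,a],args=(w,),method="Nelder-Mead",options=dict(initial_simplex=[[45,-20.8,a],[45.5,-20.8,a],[45,-20.3,a],[45,-20.8,a+.5]])) for a in(-2,-1,0,1,2)),key=lambda r:r.fun)
    print(w,b.fun,b.x[0]/100,b.x[1]/100,np.degrees(b.x[2]/10))
# injector caps
for n in names[:4]:
    for d,_ in D:
        r=arm.pinpoint(d,n)
        if r: print(n,round(r[0]["p"],2),np.round(world(d,r[0]["centre"]),4))
go(.5565,.153,.30,-7.4)
E
python3 fit.py
```

```text
scene 0.69 4967
side 0.9 2173
(0, 1) 0.22439515590667725 0.45138336221354747 -0.20814693394252307 -1.4628182895958448
(0,) 0.06943929195404053 0.4511228807253525 -0.20751703309686065 -1.3266716434017412
(1,) 0.14728856086730957 0.4519320178839432 -0.2095606948480404 -1.1553314478652421
injector_red 0.73 [0.5772 0.3237 0.0053]
injector_red 0.9 [0.5772 0.3177 0.0068]
injector_yellow 0.7 [0.5643 0.2102 0.0074]
injector_yellow 0.77 [0.5614 0.205  0.0048]
injector_green 0.96 [0.5589 0.1546 0.0049]
injector_blue 0.93 [0.5715 0.2604 0.0085]
injector_blue 0.72 [0.5716 0.2648 0.0058]
TCP [ 0.2667 -0.5928  0.2011] ty -65.78 spin -58.38 slide [ 0.7769  0.1914 -0.0989] t 1.7 gap 0.0878
```

```bash
python3 -c "
from h import *
go(.5575,.153,.24,-4)"
```

```text
TCP [ 0.2667 -0.5928  0.2011] ty -65.78 spin -61.78 slide [ 0.7643  0.2381 -0.0389] t 1.7 gap 0.0878
```

drive_tool([
  {"slide": [0, 0, -0.02], "spin": -7.7},
  {"slide": [0, 0, -0.02], "spin": -7.7},
  {"spin": -7.7},
  {"spin": -7.7},
  {"spin": -7.7},
  {"spin": -7.7},
  {"spin": -7.7},
  {"spin": -7.9},
  {},
])

```text
invalid input
```

```bash
python3 -c "
from h import *
go(.5575,.153,.24,-4)"
```

```text
TCP [ 0.2667 -0.5928  0.2011] ty -65.78 spin -61.78 slide [ 0.7643  0.2381 -0.0389] t 1.7 gap 0.0878
```

drive_tool([
  {"slide": [0, 0, -0.02], "spin": -7.7, "grip": 0.08},
  {"slide": [0, 0, -0.02], "spin": -7.7, "grip": 0.08},
  {"slide": [0.04, 0.012, 0], "spin": -7.7, "grip": 0.08},
  {"slide": [0, 0, 0], "spin": -7.7, "grip": 0.08},
  {"slide": [0, 0, 0], "spin": -7.7, "grip": 0.08},
  {"slide": [0, 0, 0], "spin": -7.7, "grip": 0.08},
  {"slide": [0, 0, 0], "spin": -7.7, "grip": 0.08},
  {"slide": [0, 0, 0], "spin": -7.9, "grip": 0.08},
  {"slide": [0, 0, 0], "spin": 0, "grip": 0.08},
])

```text
clock: 2.6
position: [0.305, -0.5765, 0.2411]
ee_rot: [-0.0, 0.731, 0.683, 0.0]
ft_force: [-0.5, 0.1, -0.2]
finger_gap: 0.0801
gripper_force: 0.0
```

```bash
python3 -c "
from h import *
go(.5575,.153,.24,-4)"
```

```text
TCP [ 0.305  -0.5765  0.2411] ty -3.92 spin 0.08 slide [0.7454 0.201  0.0012] t 2.6 gap 0.0801
```

drive_tool([
  {"slide": [0.0375, 0.01, 0], "spin": 0, "grip": 0.08},
  {"slide": [0.0375, 0.01, 0], "spin": 0, "grip": 0.08},
  {"slide": [0.0375, 0.01, 0], "spin": 0, "grip": 0.08},
  {"slide": [0.0375, 0.01, 0], "spin": 0, "grip": 0.08},
  {"slide": [0.0375, 0.01, 0], "spin": 0, "grip": 0.08},
  {"slide": [0.0375, 0.01, 0], "spin": 0, "grip": 0.08},
  {"slide": [0.0375, 0.01, 0], "spin": 0, "grip": 0.08},
  {"slide": [0.0375, 0.01, 0], "spin": 0, "grip": 0.08},
  {"slide": [0.0375, 0.01, 0], "spin": 0, "grip": 0.08},
  {"slide": [0.0375, 0.01, 0], "spin": 0, "grip": 0.08},
])

```text
clock: 3.6
position: [0.4313, -0.2079, 0.2414]
ee_rot: [0.0, 0.733, 0.68, 0.0]
ft_force: [0.4, 0.5, 0.0]
finger_gap: 0.08
gripper_force: 0.0
```

drive_tool([
  {"slide": [0.0375, 0.01, 0], "spin": 0, "grip": 0.08},
  {"slide": [0.0375, 0.01, 0], "spin": 0, "grip": 0.08},
  {"slide": [0.0375, 0.01, 0], "spin": 0, "grip": 0.08},
  {"slide": [0.0375, 0.01, 0], "spin": 0, "grip": 0.08},
  {"slide": [0.0375, 0.01, 0], "spin": 0, "grip": 0.08},
  {"slide": [0.0375, 0.01, 0], "spin": 0, "grip": 0.08},
  {"slide": [0.0375, 0.01, 0], "spin": 0, "grip": 0.08},
  {"slide": [0.0375, 0.01, 0], "spin": 0, "grip": 0.08},
  {"slide": [0.0375, 0.01, 0], "spin": 0, "grip": 0.08},
  {"slide": [0.02, 0.005, 0], "spin": 0, "grip": 0.08},
])

```text
clock: 4.6
position: [0.5507, 0.1446, 0.2413]
ee_rot: [-0.001, 0.732, 0.682, 0.001]
ft_force: [-0.4, 0.1, -0.6]
finger_gap: 0.0799
gripper_force: 0.0
```

```bash
python3 -c "
from h import *
go(.5575,.153,.24,-4)
d=cap('wrist','w0');find(d,names[:4]+names[6:7])"
```

```text
TCP [0.5507 0.1446 0.2413] ty -4.03 spin -0.03 slide [0.0088 0.0062 0.0013] t 4.6 gap 0.0799
injector_red 0.9 [0.572  0.3203 0.0064]
injector_yellow 0.88 [0.5604 0.2028 0.0046]
injector_green 0.98 [0.5576 0.1578 0.0066]
injector_blue 0.9 [0.5645 0.2625 0.0058]
tag_green 0.48 [0.5273 0.1528 0.026 ]
```

View pics/w0.png

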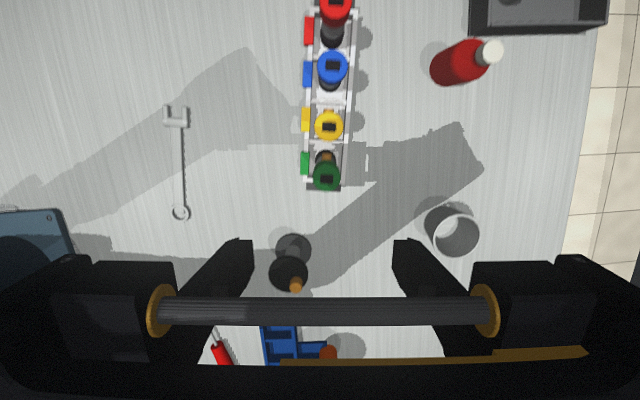

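Wrist view: the connector tops are at green (326,178), yellow (329,126) and blue (333,66). I'll refine those positions by intersecting their rays with z=0.142.

```bash
python3 -c "
from h import *
d=cap('wrist')
for n,uv in dict(green=(326,178),yellow=(329,126),blue=(333,66),seat=(296,286)).items():
    o,r=ray(d,uv); z=.142 if n!='seat' else .098
    print(n,np.round(o+r*(z-o[2])/r[2],4))
    "
```

```text
green [0.5543 0.1507 0.142 ]
yellow [0.5608 0.202  0.142 ]
blue [0.5681 0.2557 0.142 ]
seat [ 0.5035 -0.0042  0.098 ]
```

drive_tool([
  {"slide": [0.008, 0.005, 0.01], "spin": 0, "grip": 0.08},
  {"slide": [0, 0, 0.025], "spin": 0, "grip": 0.08},
  {"slide": [0, 0, 0.025], "spin": 0, "grip": 0.08},
  {"slide": [0, 0, 0.025], "spin": 0, "grip": 0.08},
  {"slide": [0, 0, 0.025], "spin": 0, "grip": 0.08},
  {"slide": [0, 0, 0.018], "spin": 0, "grip": 0.08},
  {"slide": [0, 0, 0.009], "spin": 0, "grip": 0.08},
  {"slide": [0, 0, 0], "spin": 0, "grip": 0.05},
  {"slide": [0, 0, 0], "spin": 0, "grip": 0.038},
  {"slide": [0, 0, 0], "spin": 0, "grip": 0.015},
])

```text
clock: 5.95
position: [0.5568, 0.1487, 0.1051]
ee_rot: [0.0, 0.731, 0.682, 0.001]
ft_force: [1.0, 0.3, 0.3]
finger_gap: 0.0582
gripper_force: 0.0
```

drive_tool([
  {"slide": [0, 0, 0], "spin": 0, "grip": 0.015},
  {"slide": [0, 0, 0], "spin": 0, "grip": 0.015},
  {"slide": [0, 0, 0], "spin": 0, "grip": 0.015},
])

```text
clock: 6.25
position: [0.5562, 0.1484, 0.1044]
ee_rot: [0.0, 0.731, 0.682, 0.0]
ft_force: [-0.1, -0.3, 0.4]
finger_gap: 0.0343
gripper_force: 0.0
```

```bash
python3 -c "
from h import *
go(.556,.152,.104)
d=cap('wrist','w1');find(d,['injector_green'])
d=cap('side');find(d,['injector_green'])"
```

```text
TCP [0.5562 0.1484 0.1044] ty -3.98 spin 0 slide [ 0.0036 -0.0005  0.0004] t 6.25 gap 0.0343
injector_green 0.89 [0.5553 0.1574 0.0028]
injector_green 0.44 [0.5738 0.3181 0.0054]
injector_green 0.63 [0.5542 0.1553 0.0085]
injector_green 0.45 [0.5377 0.2699 0.0252]
```

View pics/w1.png

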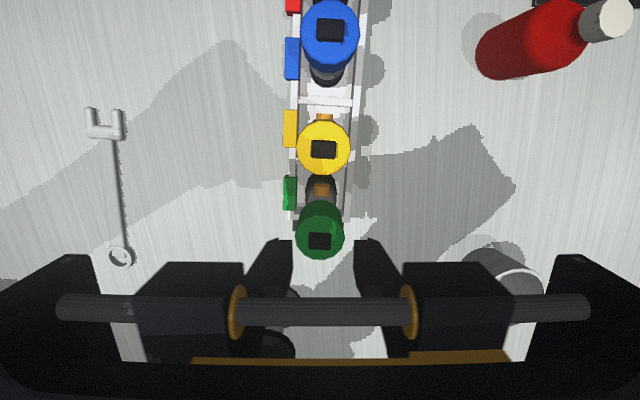

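Green's connector is at (319,240), just ahead of the fingertips. I'll check how far off it is along the row.

```bash
python3 -c "
from h import *
d=cap('wrist')
for n,uv in dict(green=(319,240.5),yellow=(323,149.5),blue=(330,29)).items():
    o,r=ray(d,uv); z=.142
    print(n,np.round(o+r*(z-o[2])/r[2],4))
    "
```

```text
green [0.5542 0.1552 0.142 ]
yellow [0.56   0.2062 0.142 ]
blue [0.5671 0.2617 0.142 ]
```

drive_tool([
  {"slide": [0.006, -0.001, 0], "spin": 0, "grip": 0.038},
  {"slide": [0, 0, 0], "spin": 0, "grip": 0.015},
  {"slide": [0, 0, 0], "spin": 0, "grip": 0.015},
  {"slide": [0, 0, 0], "spin": 0, "grip": 0.015},
  {"slide": [0, 0, 0], "spin": 0, "grip": 0.015},
])

```text
clock: 7.0
position: [0.5554, 0.1543, 0.1041]
ee_rot: [0.0, 0.731, 0.682, -0.0]
ft_force: [1.1, 0.4, -0.8]
finger_gap: 0.0149
gripper_force: 0.0
```

drive_tool([
  {"slide": [0, 0, -0.01], "spin": 0, "grip": 0.015},
  {"slide": [0, 0, -0.02], "spin": 0, "grip": 0.015},
  {"slide": [0, 0, -0.03], "spin": 0, "grip": 0.015},
  {"slide": [0, 0, -0.03], "spin": 0, "grip": 0.015},
  {"slide": [0, 0, -0.03], "spin": 0, "grip": 0.015},
  {"slide": [0, 0, -0.025], "spin": 0, "grip": 0.015},
  {"slide": [0, 0, -0.01], "spin": 0, "grip": 0.015},
])

```text
clock: 7.7
position: [0.5566, 0.1551, 0.2624]
ee_rot: [0.001, 0.731, 0.682, 0.002]
ft_force: [0.1, -0.0, 0.2]
finger_gap: 0.0151
gripper_force: 0.0
```

```bash
python3 -c "
from h import *
go(.453,-.127,.26,-2)
d=cap('wrist','w2');find(d,['injector_green'])
d=cap('side');find(d,['injector_green'])"
```

```text
TCP [0.5566 0.1551 0.2624] ty -3.98 spin -1.98 slide [-0.2855 -0.0937  0.0016] t 7.7 gap 0.0151
injector_green 0.61 [0.5556 0.1566 0.0048]
injector_green 0.67 [0.5572 0.1531 0.0087]
```

View pics/w2.png

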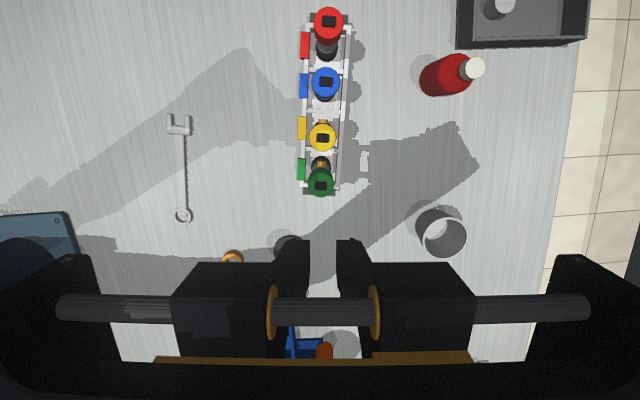

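```bash
python3 -c "
from h import *
d=cap('wrist'); s=arm.read_state(); p=np.array(s['position'])
print(arm.pinch_z, proj(d,np.array([p,p+[0,0,.019],p+[0,0,.045]])), -np.array(d['R']).T@d['t'],np.round(d['R'],3))
for n,z,uv in [('g',.142,(321,186)),('y',.142,(323,138)),('b',.142,(325,82)),('r',.142,(328,23))]:
    o,r=ray(d,uv); print(n,np.round(o+r*(z-o[2])/r[2],4))
for c in('scene','side'):
    d=cap(c,c+'1'); print(proj(d,np.array([p])))
    "
```

```text
0.0187 [[322.65420684 225.91758578]
 [322.58685314 237.23825254]
 [322.46961141 256.93354243]] [0.56033831 0.22991392 0.44285088] [[ 0.998 -0.07  -0.002]
 [-0.066 -0.952  0.299]
 [-0.023 -0.298 -0.954]]
g [0.5525 0.1536 0.142 ]
y [0.5583 0.2049 0.142 ]
b [0.564  0.2593 0.142 ]
r [0.5705 0.3119 0.142 ]
[[380.26808426 113.65333091]]
[[303.97133414 168.10890545]]
```

View pics/side1.png

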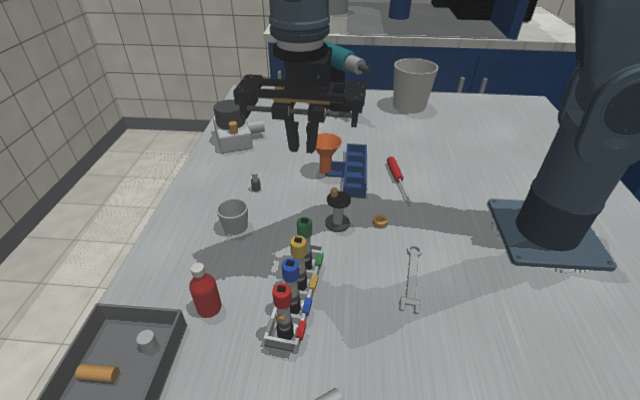

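The side view shows the closed fingertips near (303,150), but the reported TCP projects to (304,168), and green stands untouched. So the real tips are not where the state says. I'll triangulate them.

```bash
python3 -c "
import cv2
a=cv2.imread('pics/scene1.png')[40:190,300:460];b=cv2.imread('pics/side1.png')[90:240,220:380];c=cv2.imread('pics/w2.png')[200:350,250:410]
cv2.imwrite('pics/tri.png',cv2.resize(cv2.hconcat([a,b]),(800,375),interpolation=cv2.INTER_CUBIC))"
```

```text
(no output)
```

View pics/tri.png

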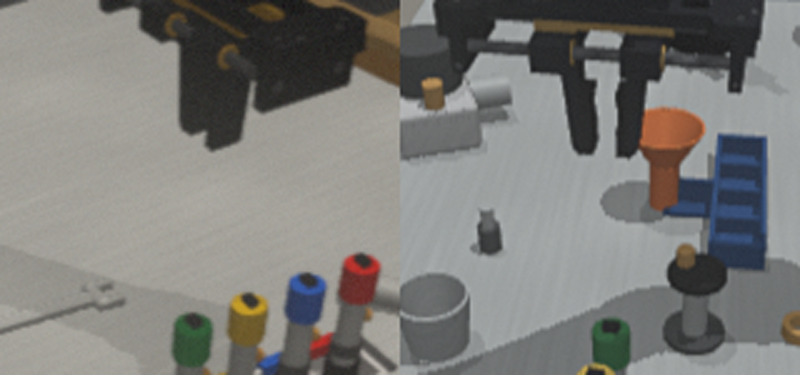

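```bash
python3 -c "
from h import *
from scipy.optimize import least_squares
a=cap('scene');b=cap('side');w=cap('wrist')
p=np.array(arm.read_state()['position'])
f=lambda X:np.r_[proj(a,X[None])[0]-[385,96],proj(b,X[None])[0]-[302,151]]
r=least_squares(f,p);print(r.x,r.x-p,r.fun, proj(w,r.x[None]))
print(arm.read_state()['qpos'])
for n in names[:4]:
  for d in(a,b):
    for k in arm.masks_of(d,n)[:1]:
      ys,xs=np.nonzero(k['region']); print(n,k['p'],xs.mean(),ys.min(),ys.max(), proj(d,np.array([[.5555,.154,.142]])))
"
```

```text
[0.55763177 0.15717868 0.29279737] [0.00259452 0.00284298 0.03451307] [-0.47431951 -0.38098885 -0.47219881  0.35584732] [[327.25914936 243.82866391]]
[ 0.09864641  0.41802437 -0.59633156  1.64820685  0.25148643  1.15452188
 -0.6296746 ]
injector_red 0.8 439.51960784313724 141 195 [[375.88581631 166.94428283]]
injector_red 0.93 282.914686825054 282 339 [[304.63452112 218.56503025]]
injector_yellow 0.58 396.2231520223152 157 211 [[375.88581631 166.94428283]]
injector_yellow 0.72 299.4281150159744 235 290 [[304.63452112 218.56503025]]
injector_green 0.81 374.89715832205684 165 219 [[375.88581631 166.94428283]]
injector_green 0.71 305.68869936034116 217 269 [[304.63452112 218.56503025]]
injector_blue 0.6 418.67627785058977 149 203 [[375.88581631 166.94428283]]
```

The three cameras agree that the real fingertips sit about 34 mm higher than the reported TCP, with little sideways error. I'll subtract 34 mm from z in my targets, so the grip goes at reported z of about 0.070.

drive_tool([
  {"slide": [0, 0, 0.01], "spin": 0, "grip": 0.07},
  {"slide": [0, 0, 0.02], "spin": 0, "grip": 0.07},
  {"slide": [0, 0, 0.02], "spin": 0, "grip": 0.07},
  {"slide": [0, 0, 0.02], "spin": 0, "grip": 0.07},
  {"slide": [0, 0, 0.02], "spin": 0, "grip": 0.07},
  {"slide": [0, 0, 0.01], "spin": 0, "grip": 0.07},
  {"slide": [0, 0, 0.02], "spin": 0, "grip": 0.07},
  {"slide": [0, 0, 0.025], "spin": 0, "grip": 0.07},
  {"slide": [0, 0, 0.025], "spin": 0, "grip": 0.07},
  {"slide": [0, 0, 0.015], "spin": 0, "grip": 0.07},
])

```text
clock: 9.6
position: [0.5546, 0.1541, 0.0724]
ee_rot: [-0.0, 0.731, 0.682, -0.001]
ft_force: [0.8, -0.4, 0.0]
finger_gap: 0.07
gripper_force: 0.0
```

drive_tool([
  {"slide": [0, 0, 0], "spin": 0, "grip": 0.015},
  {"slide": [0, 0, 0], "spin": 0, "grip": 0.015},
  {"slide": [0, 0, 0], "spin": 0, "grip": 0.015},
  {"slide": [0, 0, 0], "spin": 0, "grip": 0.015},
  {"slide": [0, 0, 0], "spin": 0, "grip": 0.015},
  {"slide": [0, 0, 0], "spin": 0, "grip": 0.015},
  {"slide": [0, 0, 0], "spin": 0, "grip": 0.015},
])

```text
clock: 10.3
position: [0.5557, 0.1547, 0.0747]
ee_rot: [0.0, 0.731, 0.682, 0.0]
ft_force: [-1.1, -0.8, 5.8]
finger_gap: 0.0289
gripper_force: 30.0
```

```bash
python3 -c "
from h import *
go(.453,-.127,.26,-2)
d=cap('wrist','w3');d=cap('side','side3')
import cv2
cv2.imwrite('pics/c3.png',cv2.hconcat([cv2.imread('pics/w3.png')[100:350,160:480],cv2.resize(cv2.imread('pics/side3.png')[140:300,220:380],(250,250))]))"
```

```text
TCP [0.5557 0.1547 0.0747] ty -3.97 spin -1.97 slide [-0.2851 -0.0927 -0.1854] t 10.3 gap 0.0289
```

View pics/c3.png

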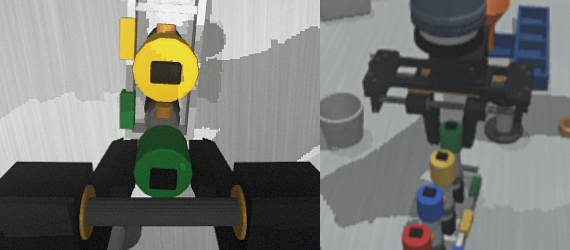

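Green is gripped: the gap is 28.9 mm and the fingers straddle the cap. Next I lift it and carry it to the +81 pocket.

drive_tool([
  {"slide": [0, 0, -0.005], "spin": 0, "grip": 0.015},
  {"slide": [0, 0, -0.015], "spin": 0, "grip": 0.015},
  {"slide": [0, 0, -0.025], "spin": 0, "grip": 0.015},
  {"slide": [0, 0, -0.03], "spin": 0, "grip": 0.015},
  {"slide": [0, 0, -0.03], "spin": 0, "grip": 0.015},
  {"slide": [0, 0, -0.025], "spin": 0, "grip": 0.015},
  {"slide": [0, 0, -0.015], "spin": 0, "grip": 0.015},
  {"slide": [0, 0, -0.005], "spin": 0, "grip": 0.015},
])

```text
clock: 11.2
position: [0.5561, 0.1546, 0.2259]
ee_rot: [0.001, 0.731, 0.682, 0.001]
ft_force: [-0.3, 0.2, -4.0]
finger_gap: 0.0289
gripper_force: 30.0
```

drive_tool([
  {"slide": [-0.01, -0.003, 0], "spin": 0, "grip": 0.015},
  {"slide": [-0.02, -0.006, 0], "spin": 0, "grip": 0.015},
  {"slide": [-0.035, -0.01, 0], "spin": 0, "grip": 0.015},
  {"slide": [-0.04, -0.0115, 0], "spin": 0, "grip": 0.015},
  {"slide": [-0.04, -0.0115, 0], "spin": 0, "grip": 0.015},
  {"slide": [-0.04, -0.0115, 0], "spin": 0, "grip": 0.015},
  {"slide": [-0.04, -0.0115, 0], "spin": 0, "grip": 0.015},
  {"slide": [-0.035, -0.01, 0], "spin": 0, "grip": 0.015},
  {"slide": [-0.02, -0.006, 0], "spin": 0, "grip": 0.015},
  {"slide": [-0.008, -0.002, 0], "spin": 0, "grip": 0.015},
])

```text
clock: 12.2
position: [0.45, -0.13, 0.2227]
ee_rot: [-0.001, 0.733, 0.681, -0.001]
ft_force: [0.7, -0.1, -3.0]
finger_gap: 0.0292
gripper_force: 30.0
```

```bash
python3 -c "
from h import *
go(.453,-.127,.075)
d=cap('side','side4');find(d,['injector_green','carrier']);d=cap('scene','scene4');find(d,['injector_green','carrier'])
cv2.imwrite('pics/c4.png',cv2.hconcat([cv2.resize(cv2.imread('pics/scene4.png')[120:320,100:300],(400,400)),cv2.resize(cv2.imread('pics/side4.png')[50:250,220:420],(400,400))]))"
```

```text
TCP [ 0.45   -0.13    0.2227] ty -4.23 spin 0 slide [0.0034 0.0033 0.1477] t 12.2 gap 0.0292
injector_green 0.83 [ 0.4492 -0.1286  0.1559]
carrier 0.96 [ 0.4497 -0.2077 -0.0014]
injector_green 0.57 [ 0.4545 -0.1278  0.1539]
injector_green 0.42 [0.5704 0.2609 0.0092]
carrier 0.84 [ 0.4495 -0.2053  0.0046]
carrier 0.54 [0.5506 0.3209 0.0248]
```

View pics/c4.png

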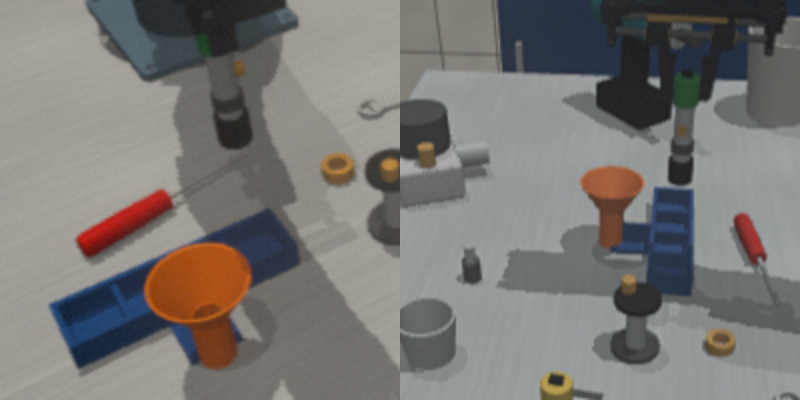

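Green is upright at about (0.452,-0.128), with its foot 0.155 m up and over the leftmost pocket. Lowering it now.

drive_tool([
  {"slide": [0.002, 0.002, 0.01], "spin": 0, "grip": 0.015},
  {"slide": [0, 0, 0.025], "spin": 0, "grip": 0.015},
  {"slide": [0, 0, 0.03], "spin": 0, "grip": 0.015},
  {"slide": [0, 0, 0.03], "spin": 0, "grip": 0.015},
  {"slide": [0, 0, 0.025], "spin": 0, "grip": 0.015},
  {"slide": [0, 0, 0.015], "spin": 0, "grip": 0.015},
  {"slide": [0, 0, 0.008], "spin": 0, "grip": 0.015},
  {"slide": [0, 0, 0.003], "spin": 0, "grip": 0.015},
])

```text
clock: 13.3
position: [0.4546, -0.1244, 0.0772]
ee_rot: [-0.001, 0.731, 0.683, -0.0]
ft_force: [-0.1, 0.2, -3.4]
finger_gap: 0.029
gripper_force: 30.0
```

```bash
python3 -c "
from h import *
go(.453,-.127,.075)
d=cap('side');find(d,['injector_green']);d=cap('scene');find(d,['injector_green'])"
```

```text
TCP [ 0.4546 -0.1244  0.0772] ty -3.91 spin 0 slide [-0.0027 -0.0014  0.0022] t 13.3 gap 0.029
injector_green 0.76 [ 0.457  -0.1243  0.0091]
injector_green 0.56 [ 0.4566 -0.1245  0.0059]
injector_green 0.38 [0.5364 0.2167 0.0266]
```

drive_tool([
  {"slide": [-0.003, -0.002, 0.001], "spin": 0, "grip": 0.015},
  {"slide": [0, 0, 0.001], "spin": 0, "grip": 0.015},
  {"slide": [0, 0, 0], "spin": 0, "grip": 0.055},
  {"slide": [0, 0, 0], "spin": 0, "grip": 0.055},
  {"slide": [0, 0, 0], "spin": 0, "grip": 0.055},
  {"slide": [0, 0, 0], "spin": 0, "grip": 0.055},
  {"slide": [0, 0, -0.01], "spin": 0, "grip": 0.055},
  {"slide": [0, 0, -0.025], "spin": 0, "grip": 0.055},
  {"slide": [0, 0, -0.04], "spin": 0, "grip": 0.07},
  {"slide": [0, 0, -0.04], "spin": 0, "grip": 0.07},
])

```text
clock: 14.5
position: [0.4521, -0.1277, 0.1928]
ee_rot: [-0.0, 0.731, 0.682, -0.0]
ft_force: [1.1, -0.3, 0.1]
finger_gap: 0.0688
gripper_force: 0.0
```

```bash
python3 -c "
from h import *
go(.561,.2055,.195)
d=cap('side','side5');find(d,['injector_green']);d=cap('scene');find(d,['injector_green','injector_yellow'])"
```

```text
TCP [ 0.4521 -0.1277  0.1928] ty -3.94 spin 0 slide [ 0.3399  0.0857 -0.002 ] t 14.5 gap 0.0688
injector_green 0.86 [ 0.4536 -0.1304  0.0062]
injector_green 0.56 [ 0.4538 -0.13    0.0049]
injector_yellow 0.92 [0.5639 0.2085 0.0052]
```

drive_tool([
  {"slide": [0.015, 0.004, 0], "spin": 0, "grip": 0.07},
  {"slide": [0.03, 0.008, 0], "spin": 0, "grip": 0.07},
  {"slide": [0.04, 0.01, 0], "spin": 0, "grip": 0.07},
  {"slide": [0.045, 0.011, 0], "spin": 0, "grip": 0.07},
  {"slide": [0.045, 0.011, 0], "spin": 0, "grip": 0.07},
  {"slide": [0.045, 0.011, 0], "spin": 0, "grip": 0.07},
  {"slide": [0.045, 0.011, 0], "spin": 0, "grip": 0.07},
  {"slide": [0.04, 0.01, 0], "spin": 0, "grip": 0.07},
  {"slide": [0.025, 0.007, 0], "spin": 0, "grip": 0.07},
  {"slide": [0.01, 0.003, 0], "spin": 0, "grip": 0.07},
])

```text
clock: 15.75
position: [0.5608, 0.2083, 0.1894]
ee_rot: [-0.001, 0.73, 0.684, -0.001]
ft_force: [-0.6, -0.9, -0.0]
finger_gap: 0.0701
gripper_force: 0.0
```

drive_tool([
  {"slide": [0, 0, 0.02], "spin": 0, "grip": 0.07},
  {"slide": [0, 0, 0.01], "spin": 0, "grip": 0.07},
])

```text
clock: 15.95
position: [0.5607, 0.2035, 0.1587]
ee_rot: [-0.0, 0.731, 0.682, -0.002]
ft_force: [0.3, 0.5, 0.4]
finger_gap: 0.0703
gripper_force: 0.0
```

```bash
cat >> h.py <<'E'
def cap_top(d,col):
    "connector/cap centre: cap mask in wrist view, dark connector blob inside the cap hull"
    m=arm.masks_of(d,"injector_"+col)[0]["region"]; f=d["frame"].astype(int)
    hsv=cv2.cvtColor(d["frame"],cv2.COLOR_RGB2HSV); lo={"red":(0,8),"yellow":(20,35),"green":(45,85),"blue":(100,125)}[col]
    c=((hsv[...,0]>=lo[0])&(hsv[...,0]<=lo[1])&(hsv[...,1]>120)&m).astype(np.uint8)
    h=cv2.convexHull(np.argwhere(c)[:,::-1].astype(np.int32)); k=np.zeros_like(c); cv2.fillConvexPoly(k,h,1)
    dark=((k>0)&(hsv[...,2]<70)&(c==0)).astype(np.uint8); n,l,s,ce=cv2.connectedComponentsWithStats(dark)
    i=1+s[1:,4].argmax(); o,r=ray(d,ce[i]); print(col,ce[i],s[i,4],np.round(o+r*(.142-o[2])/r[2],4))
E
python3 -c "
from h import *
go(.561,.2055,.07)
d=cap('wrist');find(d,['injector_yellow'])
for c in ('yellow','blue','red'):
  try: cap_top(d,c)
  except Exception as e: print(c,e)"
```

```text
TCP [0.5607 0.2035 0.1587] ty -3.99 spin 0 slide [0.0022 0.0005 0.0887] t 15.95 gap 0.0703
injector_yellow 0.87 [0.5585 0.2058 0.001 ]
yellow [322.08866995 213.22167488] 203 [0.5602 0.2071 0.142 ]
blue [326.82222222 138.67555556] 225 [0.5674 0.2619 0.142 ]
red [330.97014925  54.07835821] 268 [0.5736 0.3158 0.142 ]
```

drive_tool([
  {"slide": [0.003, 0, 0.01], "spin": 0, "grip": 0.07},
  {"slide": [0, 0, 0.02], "spin": 0, "grip": 0.07},
  {"slide": [0, 0, 0.025], "spin": 0, "grip": 0.07},
  {"slide": [0, 0, 0.02], "spin": 0, "grip": 0.07},
  {"slide": [0, 0, 0.01], "spin": 0, "grip": 0.055},
  {"slide": [0, 0, 0], "spin": 0, "grip": 0.015},
  {"slide": [0, 0, 0], "spin": 0, "grip": 0.015},
  {"slide": [0, 0, 0], "spin": 0, "grip": 0.015},
  {"slide": [0, 0, 0], "spin": 0, "grip": 0.015},
  {"slide": [0, 0, 0], "spin": 0, "grip": 0.015},
])

```text
clock: 17.2
position: [0.5625, 0.2084, 0.077]
ee_rot: [0.0, 0.731, 0.682, 0.001]
ft_force: [-1.4, 0.4, 3.5]
finger_gap: 0.029
gripper_force: 30.0
```

drive_tool([
  {"slide": [0, 0, 0], "spin": 0, "grip": 0.015},
  {"slide": [0, 0, 0], "spin": 0, "grip": 0.015},
])

```text
clock: 17.4
position: [0.5625, 0.2086, 0.0769]
ee_rot: [0.0, 0.731, 0.682, 0.001]
ft_force: [-1.5, 0.4, 5.6]
finger_gap: 0.0292
gripper_force: 30.0
```

drive_tool([
  {"slide": [0, 0, -0.005], "spin": 0, "grip": 0.015},
  {"slide": [0, 0, -0.015], "spin": 0, "grip": 0.015},
  {"slide": [0, 0, -0.025], "spin": 0, "grip": 0.015},
  {"slide": [0, 0, -0.035], "spin": 0, "grip": 0.015},
  {"slide": [0, 0, -0.035], "spin": 0, "grip": 0.015},
  {"slide": [0, 0, -0.03], "spin": 0, "grip": 0.015},
  {"slide": [0, 0, -0.02], "spin": 0, "grip": 0.015},
  {"slide": [0, 0, -0.005], "spin": 0, "grip": 0.015},
])

```text
clock: 18.2
position: [0.5632, 0.2087, 0.2493]
ee_rot: [0.001, 0.731, 0.682, 0.002]
ft_force: [0.4, -0.9, -2.7]
finger_gap: 0.0292
gripper_force: 29.9
```

drive_tool([
  {"slide": [-0.015, -0.003, 0], "spin": 0, "grip": 0.015},
  {"slide": [-0.03, -0.006, 0], "spin": 0, "grip": 0.015},
  {"slide": [-0.04, -0.009, 0], "spin": 0, "grip": 0.015},
  {"slide": [-0.045, -0.0095, 0], "spin": 0, "grip": 0.015},
  {"slide": [-0.045, -0.0095, 0], "spin": 0, "grip": 0.015},
  {"slide": [-0.045, -0.0095, 0], "spin": 0, "grip": 0.015},
  {"slide": [-0.045, -0.0095, 0], "spin": 0, "grip": 0.015},
  {"slide": [-0.045, -0.0095, 0], "spin": 0, "grip": 0.015},
  {"slide": [-0.04, -0.009, 0], "spin": 0, "grip": 0.015},
  {"slide": [-0.03, -0.006, 0], "spin": 0, "grip": 0.015},
])

```text
clock: 19.2
position: [0.4519, -0.1691, 0.2445]
ee_rot: [-0.001, 0.733, 0.681, -0.001]
ft_force: [-0.4, -0.9, -3.5]
finger_gap: 0.0297
gripper_force: 29.9
```

drive_tool([
  {"slide": [-0.014, -0.003, 0], "spin": 0, "grip": 0.015},
  {"slide": [0, 0, 0], "spin": 0, "grip": 0.015},
])

```text
clock: 19.4
position: [0.4486, -0.1822, 0.2445]
ee_rot: [-0.001, 0.733, 0.68, -0.001]
ft_force: [-0.6, 1.0, -4.1]
finger_gap: 0.0294
gripper_force: 29.9
```

```bash
python3 -c "
from h import *
go(.4517,-.181,.077)
d=cap('side','side6');find(d,['injector_yellow','injector_green']);d=cap('scene','scene6');find(d,['injector_yellow'])"
```

```text
TCP [ 0.4486 -0.1822  0.2445] ty -4.3 spin 0 slide [0.0015 0.0036 0.1675] t 19.4 gap 0.0294
injector_yellow 0.63 [ 0.4492 -0.1844  0.1741]
injector_green 0.71 [ 0.4519 -0.1267  0.0053]
injector_yellow 0.58 [ 0.4501 -0.177   0.1699]
```

drive_tool([
  {"slide": [0, 0.001, 0.015], "spin": 0, "grip": 0.015},
  {"slide": [0, 0, 0.03], "spin": 0, "grip": 0.015},
  {"slide": [0, 0, 0.035], "spin": 0, "grip": 0.015},
  {"slide": [0, 0, 0.035], "spin": 0, "grip": 0.015},
  {"slide": [0, 0, 0.025], "spin": 0, "grip": 0.015},
  {"slide": [0, 0, 0.015], "spin": 0, "grip": 0.015},
  {"slide": [0, 0, 0.007], "spin": 0, "grip": 0.015},
  {"slide": [0, 0, 0.003], "spin": 0, "grip": 0.015},
  {"slide": [0, 0, 0], "spin": 0, "grip": 0.015},
])

```text
clock: 20.55
position: [0.4531, -0.179, 0.0814]
ee_rot: [0.0, 0.731, 0.682, 0.0]
ft_force: [0.8, 0.2, -3.8]
finger_gap: 0.0291
gripper_force: 29.9
```

```bash
python3 -c "
from h import *
go(.4517,-.181,.077)
d=cap('side');find(d,['injector_yellow']);d=cap('scene');find(d,['injector_yellow'])"
```

```text
TCP [ 0.4531 -0.179   0.0814] ty -3.94 spin 0 slide [-0.0021 -0.0012  0.0044] t 20.55 gap 0.0291
injector_yellow 0.73 [ 0.4516 -0.1788  0.0116]
injector_yellow 0.17 [ 0.453  -0.1303  0.0039]
```

drive_tool([
  {"slide": [-0.002, -0.001, 0.002], "spin": 0, "grip": 0.015},
  {"slide": [0, 0, 0.002], "spin": 0, "grip": 0.015},
  {"slide": [0, 0, 0], "spin": 0, "grip": 0.015},
  {"slide": [0, 0, 0], "spin": 0, "grip": 0.05},
  {"slide": [0, 0, 0], "spin": 0, "grip": 0.05},
  {"slide": [0, 0, 0], "spin": 0, "grip": 0.05},
  {"slide": [0, 0, 0], "spin": 0, "grip": 0.05},
  {"slide": [0, 0, -0.01], "spin": 0, "grip": 0.05},
  {"slide": [0, 0, -0.025], "spin": 0, "grip": 0.05},
  {"slide": [0, 0, -0.04], "spin": 0, "grip": 0.07},
])

```text
clock: 21.75
position: [0.4499, -0.1805, 0.152]
ee_rot: [-0.002, 0.731, 0.682, -0.001]
ft_force: [1.1, -0.3, 0.2]
finger_gap: 0.0559
gripper_force: 0.0
```

drive_tool([
  {"slide": [0, 0, -0.04], "spin": 0, "grip": 0.07},
  {"slide": [0, 0, 0], "spin": 0, "grip": 0.07},
])

```text
clock: 21.95
position: [0.455, -0.1821, 0.1976]
ee_rot: [0.004, 0.731, 0.682, 0.002]
ft_force: [0.9, 0.3, 0.1]
finger_gap: 0.0694
gripper_force: 0.0
```

```bash
python3 -c "
from h import *
go(.568,.262,.19)
d=cap('side','side7');find(d,['injector_yellow','injector_green']);d=cap('scene');find(d,['injector_yellow'])"
```

```text
TCP [ 0.455  -0.1821  0.1976] ty -3.97 spin 0 slide [0.4509 0.0819 0.007 ] t 21.95 gap 0.0694
injector_green 0.93 [ 0.451  -0.1255  0.0051]
```

```bash
python3 -c "
from h import *
d=cap('scene','scene7');find(d,['injector_yellow','injector_green'])
cv2.imwrite('pics/c7.png',cv2.hconcat([cv2.resize(cv2.imread('pics/scene7.png')[120:320,100:300],(400,400)),cv2.resize(cv2.imread('pics/side7.png')[50:250,220:420],(400,400))]))"
```

```text
injector_green 0.91 [ 0.4544 -0.131   0.0028]
```

View pics/c7.png

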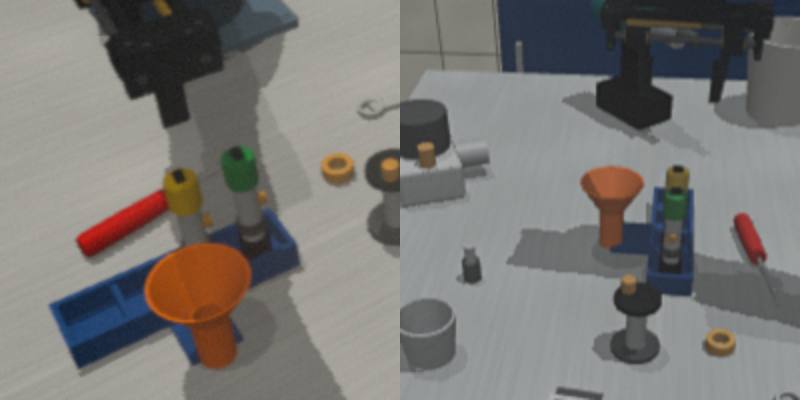

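Green and yellow both stand upright in the carrier; yellow's base is just hidden behind the funnel. Next is blue.

drive_tool([
  {"slide": [0.025, 0.004, 0], "spin": 0, "grip": 0.07},
  {"slide": [0.045, 0.008, 0], "spin": 0, "grip": 0.07},
  {"slide": [0.048, 0.009, 0], "spin": 0, "grip": 0.07},
  {"slide": [0.048, 0.009, 0], "spin": 0, "grip": 0.07},
  {"slide": [0.048, 0.009, 0], "spin": 0, "grip": 0.07},
  {"slide": [0.048, 0.009, 0], "spin": 0, "grip": 0.07},
  {"slide": [0.048, 0.009, 0], "spin": 0, "grip": 0.07},
  {"slide": [0.048, 0.009, 0], "spin": 0, "grip": 0.07},
  {"slide": [0.045, 0.008, 0], "spin": 0, "grip": 0.07},
  {"slide": [0.035, 0.006, 0], "spin": 0, "grip": 0.07},
])

```text
clock: 23.35
position: [0.5611, 0.2535, 0.1913]
ee_rot: [-0.001, 0.73, 0.683, -0.0]
ft_force: [-0.1, -0.4, 0.4]
finger_gap: 0.0702
gripper_force: 0.0
```

drive_tool([
  {"slide": [0.013, 0.002, 0.01], "spin": 0, "grip": 0.07},
  {"slide": [0, 0, 0.02], "spin": 0, "grip": 0.07},
  {"slide": [0, 0, 0.01], "spin": 0, "grip": 0.07},
])

```text
clock: 23.65
position: [0.5632, 0.2615, 0.1493]
ee_rot: [-0.0, 0.731, 0.682, -0.002]
ft_force: [0.7, -1.1, 0.3]
finger_gap: 0.0703
gripper_force: 0.0
```

```bash
python3 -c "
from h import *
go(.568,.262,.075)
d=cap('wrist');find(d,['injector_blue'])
for c in ('blue','red'):
  try: cap_top(d,c)
  except Exception as e: print(c,e)"
```

```text
TCP [0.5632 0.2615 0.1493] ty -3.97 spin 0 slide [0.001  0.005  0.0743] t 23.65 gap 0.0703
injector_blue 0.7 [0.5659 0.2647 0.0072]
blue [328.35840708 220.22566372] 226 [0.5672 0.2628 0.142 ]
red [333.14876033 144.54958678] 242 [0.5738 0.3166 0.142 ]
```

drive_tool([
  {"slide": [0.001, 0.004, 0.015], "spin": 0, "grip": 0.07},
  {"slide": [0, 0, 0.025], "spin": 0, "grip": 0.07},
  {"slide": [0, 0, 0.02], "spin": 0, "grip": 0.07},
  {"slide": [0, 0, 0.012], "spin": 0, "grip": 0.06},
  {"slide": [0, 0, 0.003], "spin": 0, "grip": 0.05},
  {"slide": [0, 0, 0], "spin": 0, "grip": 0.015},
  {"slide": [0, 0, 0], "spin": 0, "grip": 0.015},
  {"slide": [0, 0, 0], "spin": 0, "grip": 0.015},
  {"slide": [0, 0, 0], "spin": 0, "grip": 0.015},
  {"slide": [0, 0, 0], "spin": 0, "grip": 0.015},
])

```text
clock: 24.85
position: [0.569, 0.2642, 0.078]
ee_rot: [0.0, 0.731, 0.682, 0.001]
ft_force: [-0.6, -0.0, 4.3]
finger_gap: 0.029
gripper_force: 30.0
```

drive_tool([
  {"slide": [0, 0, 0], "spin": 0, "grip": 0.015},
  {"slide": [0, 0, 0], "spin": 0, "grip": 0.015},
])

```text
clock: 25.05
position: [0.569, 0.2643, 0.078]
ee_rot: [0.0, 0.731, 0.682, 0.001]
ft_force: [-1.7, 0.2, 6.4]
finger_gap: 0.0293
gripper_force: 30.0
```

drive_tool([
  {"slide": [0, 0, -0.005], "spin": 0, "grip": 0.015},
  {"slide": [0, 0, -0.015], "spin": 0, "grip": 0.015},
  {"slide": [0, 0, -0.025], "spin": 0, "grip": 0.015},
  {"slide": [0, 0, -0.035], "spin": 0, "grip": 0.015},
  {"slide": [0, 0, -0.035], "spin": 0, "grip": 0.015},
  {"slide": [0, 0, -0.03], "spin": 0, "grip": 0.015},
  {"slide": [0, 0, -0.02], "spin": 0, "grip": 0.015},
  {"slide": [0, 0, -0.005], "spin": 0, "grip": 0.015},
  {"slide": [-0.01, -0.002, 0], "spin": 0, "grip": 0.015},
  {"slide": [-0.02, -0.003, 0], "spin": 0, "grip": 0.015},
])

```text
clock: 26.05
position: [0.56, 0.2345, 0.2457]
ee_rot: [-0.001, 0.73, 0.683, -0.001]
ft_force: [-0.1, -0.5, -3.9]
finger_gap: 0.0293
gripper_force: 30.0
```

drive_tool([
  {"slide": [-0.03, -0.005, 0], "spin": 0, "grip": 0.015},
  {"slide": [-0.04, -0.007, 0], "spin": 0, "grip": 0.015},
  {"slide": [-0.045, -0.0075, 0], "spin": 0, "grip": 0.015},
  {"slide": [-0.045, -0.0075, 0], "spin": 0, "grip": 0.015},
  {"slide": [-0.045, -0.0075, 0], "spin": 0, "grip": 0.015},
  {"slide": [-0.045, -0.0075, 0], "spin": 0, "grip": 0.015},
  {"slide": [-0.045, -0.0075, 0], "spin": 0, "grip": 0.015},
  {"slide": [-0.045, -0.0075, 0], "spin": 0, "grip": 0.015},
  {"slide": [-0.045, -0.0075, 0], "spin": 0, "grip": 0.015},
  {"slide": [-0.04, -0.007, 0], "spin": 0, "grip": 0.015},
])

```text
clock: 27.05
position: [0.4578, -0.1875, 0.2456]
ee_rot: [-0.001, 0.732, 0.681, -0.001]
ft_force: [0.8, -0.6, -3.7]
finger_gap: 0.0292
gripper_force: 30.0
```

drive_tool([
  {"slide": [-0.03, -0.004, 0], "spin": 0, "grip": 0.015},
  {"slide": [-0.02, -0.002, 0], "spin": 0, "grip": 0.015},
  {"slide": [0, 0, 0], "spin": 0, "grip": 0.015},
])

```text
clock: 27.35
position: [0.4481, -0.2379, 0.2454]
ee_rot: [-0.001, 0.733, 0.68, -0.001]
ft_force: [-0.8, 0.7, -3.3]
finger_gap: 0.029
gripper_force: 30.0
```

```bash
python3 -c "
from h import *
go(.4503,-.235,.078)
d=cap('side');find(d,['injector_blue','injector_green']);d=cap('scene');find(d,['injector_blue'])"
```

```text
TCP [ 0.4481 -0.2379  0.2454] ty -4.34 spin 0 slide [0.0032 0.0025 0.1674] t 27.35 gap 0.029
injector_blue 0.6 [ 0.4533 -0.2345  0.174 ]
injector_blue 0.3 [ 0.453  -0.1297  0.0067]
injector_green 0.94 [ 0.4497 -0.1303  0.0069]
injector_green 0.42 [0.5783 0.3193 0.0064]
injector_blue 0.94 [ 0.4547 -0.2358  0.1762]
```

drive_tool([
  {"slide": [0, -0.002, 0.015], "spin": 0, "grip": 0.015},
  {"slide": [0, 0, 0.03], "spin": 0, "grip": 0.015},
  {"slide": [0, 0, 0.035], "spin": 0, "grip": 0.015},
  {"slide": [0, 0, 0.035], "spin": 0, "grip": 0.015},
  {"slide": [0, 0, 0.025], "spin": 0, "grip": 0.015},
  {"slide": [0, 0, 0.015], "spin": 0, "grip": 0.015},
  {"slide": [0, 0, 0.007], "spin": 0, "grip": 0.015},
  {"slide": [0, 0, 0.003], "spin": 0, "grip": 0.015},
  {"slide": [0, 0, 0], "spin": 0, "grip": 0.015},
])

```text
clock: 28.5
position: [0.4497, -0.2339, 0.0825]
ee_rot: [0.0, 0.731, 0.682, 0.0]
ft_force: [-0.5, -0.7, -3.3]
finger_gap: 0.0293
gripper_force: 30.0
```

```bash
python3 -c "
from h import *
go(.4503,-.235,.078)
d=cap('scene');find(d,['injector_blue','injector_yellow'])"
```

```text
TCP [ 0.4497 -0.2339  0.0825] ty -3.94 spin 0 slide [-0.001   0.0007  0.0045] t 28.5 gap 0.0293
injector_blue 0.72 [ 0.4496 -0.2369  0.0115]
injector_blue 0.48 [0.5436 0.2744 0.0252]
```

drive_tool([
  {"slide": [0, 0.001, 0.002], "spin": 0, "grip": 0.015},
  {"slide": [0, 0, 0.002], "spin": 0, "grip": 0.015},
  {"slide": [0, 0, 0], "spin": 0, "grip": 0.015},
  {"slide": [0, 0, 0], "spin": 0, "grip": 0.05},
  {"slide": [0, 0, 0], "spin": 0, "grip": 0.05},
  {"slide": [0, 0, 0], "spin": 0, "grip": 0.05},
  {"slide": [0, 0, 0], "spin": 0, "grip": 0.05},
  {"slide": [0, 0, -0.01], "spin": 0, "grip": 0.05},
  {"slide": [0, 0, -0.025], "spin": 0, "grip": 0.05},
  {"slide": [0, 0, -0.04], "spin": 0, "grip": 0.07},
])

```text
clock: 29.65
position: [0.4487, -0.2334, 0.153]
ee_rot: [-0.002, 0.731, 0.682, -0.001]
ft_force: [0.1, -1.3, 0.5]
finger_gap: 0.056
gripper_force: 0.0
```

drive_tool([
  {"slide": [0, 0, -0.04], "spin": 0, "grip": 0.07},
  {"slide": [0, 0, 0], "spin": 0, "grip": 0.07},
])

```text
clock: 29.85
position: [0.4538, -0.2355, 0.1988]
ee_rot: [0.005, 0.731, 0.682, 0.002]
ft_force: [0.3, -0.3, -0.4]
finger_gap: 0.0696
gripper_force: 0.0
```

```bash
python3 -c "
from h import *
go(.574,.317,.19)
d=cap('scene','scene8');find(d,['injector_blue','injector_yellow','injector_green','injector_red'])"
```

```text
TCP [ 0.4538 -0.2355  0.1988] ty -3.98 spin 0 slide [0.5596 0.0815 0.0074] t 29.85 gap 0.0696
injector_blue 0.93 [ 0.4532 -0.2398  0.0078]
injector_green 0.58 [ 0.4543 -0.1271  0.0022]
injector_red 0.9 [0.5774 0.3225 0.0054]
injector_red 0.49 [0.534  0.2173 0.0248]
```

drive_tool([
  {"slide": [0.025, 0.004, 0], "spin": 0, "grip": 0.07},
  {"slide": [0.045, 0.007, 0], "spin": 0, "grip": 0.07},
  {"slide": [0.048, 0.0075, 0], "spin": 0, "grip": 0.07},
  {"slide": [0.048, 0.0075, 0], "spin": 0, "grip": 0.07},
  {"slide": [0.048, 0.0075, 0], "spin": 0, "grip": 0.07},
  {"slide": [0.048, 0.0075, 0], "spin": 0, "grip": 0.07},
  {"slide": [0.048, 0.0075, 0], "spin": 0, "grip": 0.07},
  {"slide": [0.048, 0.0075, 0], "spin": 0, "grip": 0.07},
  {"slide": [0.048, 0.0075, 0], "spin": 0, "grip": 0.07},
  {"slide": [0.048, 0.0075, 0], "spin": 0, "grip": 0.07},
])

```text
clock: 31.1
position: [0.5519, 0.2153, 0.1916]
ee_rot: [-0.0, 0.731, 0.682, -0.001]
ft_force: [0.9, 0.3, 0.3]
finger_gap: 0.07
gripper_force: 0.0
```

drive_tool([
  {"slide": [0.048, 0.0075, 0], "spin": 0, "grip": 0.07},
  {"slide": [0.035, 0.005, 0], "spin": 0, "grip": 0.07},
  {"slide": [0.018, 0.002, 0.01], "spin": 0, "grip": 0.07},
  {"slide": [0.004, 0, 0.02], "spin": 0, "grip": 0.07},
  {"slide": [0, 0, 0.01], "spin": 0, "grip": 0.07},
])

```text
clock: 31.6
position: [0.5723, 0.3179, 0.1498]
ee_rot: [-0.001, 0.73, 0.683, -0.002]
ft_force: [-1.2, -0.8, 0.0]
finger_gap: 0.0697
gripper_force: 0.0
```

```bash
python3 -c "
from h import *
go(.574,.317,.075)
d=cap('wrist');find(d,['injector_red'])
for c in ('red',):
  try: cap_top(d,c)
  except Exception as e: print(c,e)"
```

```text
TCP [0.5723 0.3179 0.1498] ty -3.85 spin 0 slide [-0.0007  0.0021  0.0748] t 31.6 gap 0.0697
injector_red 0.57 [0.5737 0.3162 0.0077]
red [325.31651376 222.59174312] 218 [0.5739 0.3173 0.142 ]
```

drive_tool([
  {"slide": [0, 0.002, 0.015], "spin": 0, "grip": 0.07},
  {"slide": [0, 0, 0.025], "spin": 0, "grip": 0.07},
  {"slide": [0, 0, 0.02], "spin": 0, "grip": 0.07},
  {"slide": [0, 0, 0.012], "spin": 0, "grip": 0.06},
  {"slide": [0, 0, 0.003], "spin": 0, "grip": 0.05},
  {"slide": [0, 0, 0], "spin": 0, "grip": 0.015},
  {"slide": [0, 0, 0], "spin": 0, "grip": 0.015},
  {"slide": [0, 0, 0], "spin": 0, "grip": 0.015},
  {"slide": [0, 0, 0], "spin": 0, "grip": 0.015},
  {"slide": [0, 0, 0], "spin": 0, "grip": 0.015},
])

```text
clock: 32.75
position: [0.5765, 0.318, 0.0791]
ee_rot: [0.0, 0.731, 0.682, 0.001]
ft_force: [-0.1, 0.1, 5.4]
finger_gap: 0.0294
gripper_force: 29.9
```

drive_tool([
  {"slide": [0, 0, 0], "spin": 0, "grip": 0.015},
  {"slide": [0, 0, 0], "spin": 0, "grip": 0.015},
])

```text
clock: 32.95
position: [0.5766, 0.3181, 0.0791]
ee_rot: [-0.0, 0.731, 0.682, 0.001]
ft_force: [-1.5, 0.1, 5.7]
finger_gap: 0.0292
gripper_force: 29.9
```

drive_tool([
  {"slide": [0, 0, -0.005], "spin": 0, "grip": 0.015},
  {"slide": [0, 0, -0.015], "spin": 0, "grip": 0.015},
  {"slide": [0, 0, -0.025], "spin": 0, "grip": 0.015},
  {"slide": [0, 0, -0.035], "spin": 0, "grip": 0.015},
  {"slide": [0, 0, -0.035], "spin": 0, "grip": 0.015},
  {"slide": [0, 0, -0.03], "spin": 0, "grip": 0.015},
  {"slide": [0, 0, -0.02], "spin": 0, "grip": 0.015},
  {"slide": [0, 0, -0.005], "spin": 0, "grip": 0.015},
  {"slide": [-0.01, -0.001, 0], "spin": 0, "grip": 0.015},
  {"slide": [-0.02, -0.003, 0], "spin": 0, "grip": 0.015},
])

```text
clock: 33.95
position: [0.5689, 0.2878, 0.2466]
ee_rot: [-0.001, 0.73, 0.683, -0.001]
ft_force: [-0.4, -1.0, -3.4]
finger_gap: 0.0293
gripper_force: 29.9
```

drive_tool([
  {"slide": [-0.03, -0.004, 0], "spin": 0, "grip": 0.015},
  {"slide": [-0.04, -0.005, 0], "spin": 0, "grip": 0.015},
  {"slide": [-0.045, -0.006, 0], "spin": 0, "grip": 0.015},
  {"slide": [-0.045, -0.006, 0], "spin": 0, "grip": 0.015},
  {"slide": [-0.045, -0.006, 0], "spin": 0, "grip": 0.015},
  {"slide": [-0.045, -0.006, 0], "spin": 0, "grip": 0.015},
  {"slide": [-0.045, -0.006, 0], "spin": 0, "grip": 0.015},
  {"slide": [-0.045, -0.006, 0], "spin": 0, "grip": 0.015},
  {"slide": [-0.045, -0.006, 0], "spin": 0, "grip": 0.015},
  {"slide": [-0.045, -0.006, 0], "spin": 0, "grip": 0.015},
])

```text
clock: 34.95
position: [0.481, -0.1396, 0.2467]
ee_rot: [-0.001, 0.731, 0.682, -0.001]
ft_force: [1.6, -0.9, -2.4]
finger_gap: 0.0293
gripper_force: 29.9
```

drive_tool([
  {"slide": [-0.045, -0.006, 0], "spin": 0, "grip": 0.015},
  {"slide": [-0.045, -0.006, 0], "spin": 0, "grip": 0.015},
  {"slide": [-0.03, -0.004, 0], "spin": 0, "grip": 0.015},
  {"slide": [-0.02, -0.003, 0], "spin": 0, "grip": 0.015},
  {"slide": [-0.01, -0.002, 0], "spin": 0, "grip": 0.015},
  {"slide": [0, 0, 0], "spin": 0, "grip": 0.015},
])

```text
clock: 35.55
position: [0.4505, -0.2865, 0.2469]
ee_rot: [-0.001, 0.732, 0.681, -0.001]
ft_force: [-0.3, 0.2, -2.4]
finger_gap: 0.0291
gripper_force: 29.9
```

```bash
python3 -c "
from h import *
go(.449,-.289,.079)
d=cap('side');find(d,['injector_red']);d=cap('scene');find(d,['injector_red','injector_blue'])"
```

```text
TCP [ 0.4505 -0.2865  0.2469] ty -4.12 spin 0 slide [-0.0028 -0.0009  0.1679] t 35.55 gap 0.0291
injector_red 0.91 [ 0.4506 -0.2885  0.1764]
injector_red 0.81 [ 0.4523 -0.2801  0.1759]
injector_blue 0.88 [ 0.451  -0.239   0.0104]
```

drive_tool([
  {"slide": [-0.004, -0.003, 0.015], "spin": 0, "grip": 0.015},
  {"slide": [0, 0, 0.03], "spin": 0, "grip": 0.015},
  {"slide": [0, 0, 0.035], "spin": 0, "grip": 0.015},
  {"slide": [0, 0, 0.035], "spin": 0, "grip": 0.015},
  {"slide": [0, 0, 0.025], "spin": 0, "grip": 0.015},
  {"slide": [0, 0, 0.015], "spin": 0, "grip": 0.015},
  {"slide": [0, 0, 0.007], "spin": 0, "grip": 0.015},
  {"slide": [0, 0, 0.003], "spin": 0, "grip": 0.015},
  {"slide": [0, 0, 0], "spin": 0, "grip": 0.015},
])

```text
clock: 36.7
position: [0.4495, -0.2891, 0.0835]
ee_rot: [0.0, 0.731, 0.682, 0.0]
ft_force: [0.1, -1.1, -1.9]
finger_gap: 0.0293
gripper_force: 29.9
```

```bash
python3 -c "
from h import *
go(.449,-.289,.079)
d=cap('scene');find(d,['injector_red'])"
```

```text
TCP [ 0.4495 -0.2891  0.0835] ty -3.94 spin 0 slide [ 0.0001 -0.0005  0.0045] t 36.7 gap 0.0293
injector_red 0.61 [ 0.4504 -0.2856  0.0096]
```

drive_tool([
  {"slide": [0, 0, 0.002], "spin": 0, "grip": 0.015},
  {"slide": [0, 0, 0.002], "spin": 0, "grip": 0.015},
  {"slide": [0, 0, 0], "spin": 0, "grip": 0.015},
  {"slide": [0, 0, 0], "spin": 0, "grip": 0.05},
  {"slide": [0, 0, 0], "spin": 0, "grip": 0.05},
  {"slide": [0, 0, 0], "spin": 0, "grip": 0.05},
  {"slide": [0, 0, 0], "spin": 0, "grip": 0.05},
  {"slide": [0, 0, -0.01], "spin": 0, "grip": 0.05},
  {"slide": [0, 0, -0.025], "spin": 0, "grip": 0.05},
  {"slide": [0, 0, -0.04], "spin": 0, "grip": 0.05},
])

```text
clock: 37.8
position: [0.4475, -0.2884, 0.1539]
ee_rot: [-0.002, 0.731, 0.682, -0.0]
ft_force: [0.9, -0.5, -0.8]
finger_gap: 0.0502
gripper_force: 0.0
```

drive_tool([
  {"slide": [0, 0, -0.04], "spin": 0, "grip": 0.05},
  {"slide": [0, 0, 0], "spin": 0, "grip": 0.05},
])

```text
clock: 38.0
position: [0.4524, -0.2909, 0.2001]
ee_rot: [0.005, 0.731, 0.682, 0.001]
ft_force: [0.5, -0.6, 0.7]
finger_gap: 0.05
gripper_force: 0.0
```

```bash
python3 -c "
from h import *
go(.503,0,.19)
d=cap('scene','scene9');find(d,['injector_blue','injector_yellow','injector_green','injector_red','spring_seat'])
d=cap('side','side9');find(d,['injector_blue','injector_yellow','injector_green','injector_red','spring_seat'])
cv2.imwrite('pics/c9.png',cv2.hconcat([cv2.resize(cv2.imread('pics/scene9.png')[120:320,100:300],(400,400)),cv2.resize(cv2.imread('pics/side9.png')[50:250,220:420],(400,400))]))"
```

```text
TCP [ 0.4524 -0.2909  0.2001] ty -3.98 spin 0 slide [0.2938 0.0302 0.009 ] t 38.0 gap 0.05
injector_blue 0.92 [ 0.4541 -0.2386  0.0069]
injector_yellow 0.2 [ 0.453  -0.1317  0.0053]
injector_green 0.79 [ 0.4569 -0.1302  0.0038]
injector_red 0.6 [ 0.4523 -0.2858  0.0044]
spring_seat 0.52 [0.5018 0.0039 0.0822]
injector_green 0.77 [ 0.45   -0.1302  0.004 ]
spring_seat 0.64 [ 0.5034 -0.0019  0.0821]
```

View pics/c9.png

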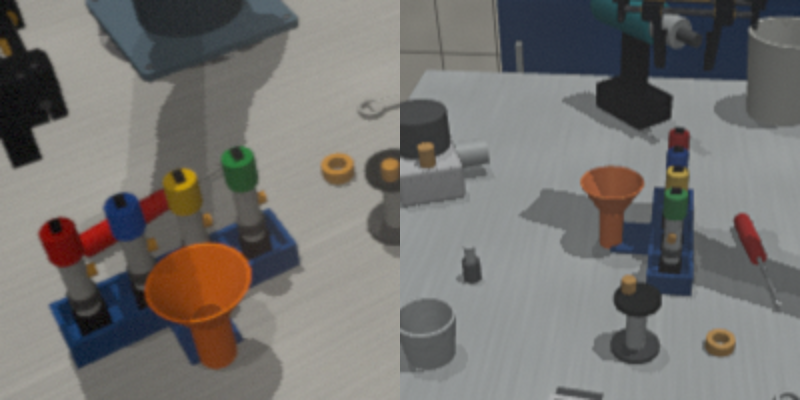

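All four injectors stand upright in the carrier, in the order red, blue, yellow, green from right to left. Now the spring seat.

drive_tool([
  {"slide": [0.02, 0.002, 0], "spin": 0, "grip": 0.05},
  {"slide": [0.04, 0.004, 0], "spin": 0, "grip": 0.05},
  {"slide": [0.045, 0.005, 0], "spin": 0, "grip": 0.05},
  {"slide": [0.045, 0.005, 0], "spin": 0, "grip": 0.05},
  {"slide": [0.045, 0.005, 0], "spin": 0, "grip": 0.05},
  {"slide": [0.045, 0.004, 0], "spin": 0, "grip": 0.05},
  {"slide": [0.03, 0.003, 0.02], "spin": 0, "grip": 0.05},
  {"slide": [0.018, 0.003, 0.025], "spin": 0, "grip": 0.05},
  {"slide": [0.005, 0.001, 0.02], "spin": 0, "grip": 0.05},
  {"slide": [0, 0, 0], "spin": 0, "grip": 0.05},
])

```text
clock: 39.6
position: [0.4993, 0.002, 0.1269]
ee_rot: [-0.002, 0.73, 0.683, -0.002]
ft_force: [0.2, 0.3, 0.3]
finger_gap: 0.05
gripper_force: 0.0
```

```bash
python3 -c "
from h import *
go(.503,.0,.05)
d=cap('wrist','w10');find(d,['spring_seat'])
m=arm.masks_of(d,'spring_seat')[0]; ys,xs=np.nonzero(m['region']); print(m['p'],len(xs),xs.min(),xs.max(),ys.min(),ys.max())
uv=np.array([xs.mean(),ys.mean()]);o,r=ray(d,uv)
for z in(.089,.098):print(uv,np.round(o+r*(z-o[2])/r[2],4))"
```

```text
TCP [0.4993 0.002  0.1269] ty -3.84 spin 0 slide [-0.0017  0.0042  0.0769] t 39.6 gap 0.05
spring_seat 0.59 [ 0.5041 -0.0016  0.0797]
0.79 434 317 338 202 226
[327.61520737 213.68202765] [ 0.5026 -0.0027  0.089 ]
[327.61520737 213.68202765] [5.027e-01 5.000e-04 9.800e-02]
```

View pics/w10.png

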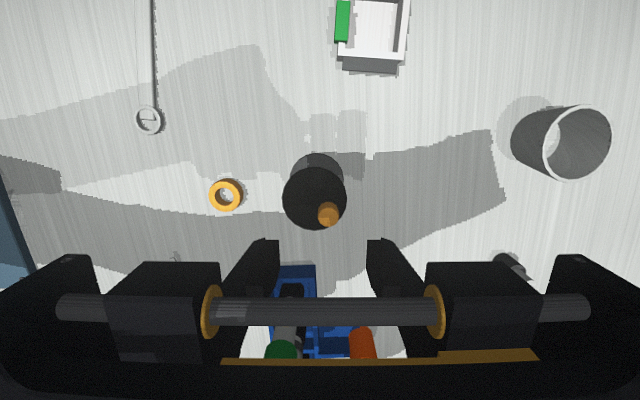

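The seat is at (327,214) in the wrist view, which puts it at about (0.5027,-0.001).

drive_tool([
  {"slide": [-0.002, 0.004, 0.015], "spin": 0, "grip": 0.05},
  {"slide": [0, 0, 0.025], "spin": 0, "grip": 0.05},
  {"slide": [0, 0, 0.015], "spin": 0, "grip": 0.05},
  {"slide": [0, 0, 0.01], "spin": 0, "grip": 0.05},
  {"slide": [0, 0, 0.006], "spin": 0, "grip": 0.05},
  {"slide": [0, 0, 0], "spin": 0, "grip": 0.05},
])

```text
clock: 40.35
position: [0.5049, -0.0017, 0.0577]
ee_rot: [-0.0, 0.731, 0.682, -0.0]
ft_force: [-1.3, 0.3, 0.3]
finger_gap: 0.0502
gripper_force: 0.0
```

```bash
python3 -c "
from h import *
go(.503,-.001,.05)
a=cap('scene','a');b=cap('side','b')
c=lambda n,x,y:cv2.resize(cv2.imread(n)[y:y+80,x:x+80],(400,400),interpolation=cv2.INTER_CUBIC)
cv2.imwrite('pics/c11.png',cv2.hconcat([c('pics/a.png',255,160),c('pics/b.png',295,150)]))"
```

```text
TCP [ 0.5049 -0.0017  0.0577] ty -3.99 spin 0 slide [ 0.0006 -0.0019  0.0077] t 40.35 gap 0.0502
```

View pics/c11.png

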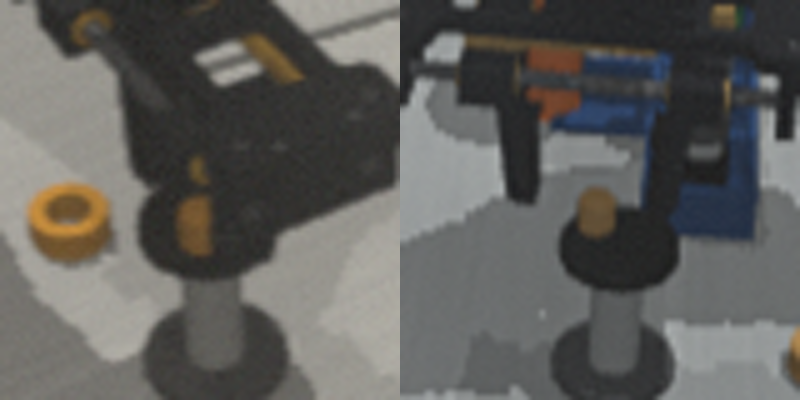

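The tips straddle the seat, at roughly its upper half. I'll go 6 mm lower and close.

drive_tool([
  {"slide": [0, -0.001, 0.003], "spin": 0, "grip": 0.05},
  {"slide": [0, 0, 0.003], "spin": 0, "grip": 0.05},
  {"slide": [0, 0, 0], "spin": 0, "grip": 0.05},
  {"slide": [0, 0, 0], "spin": 0, "grip": 0.028},
  {"slide": [0, 0, 0], "spin": 0, "grip": 0.028},
  {"slide": [0, 0, 0], "spin": 0, "grip": 0.01},
  {"slide": [0, 0, 0], "spin": 0, "grip": 0.01},
  {"slide": [0, 0, 0], "spin": 0, "grip": 0.01},
])

```text
clock: 41.25
position: [0.504, -0.0014, 0.0522]
ee_rot: [0.0, 0.731, 0.682, -0.0]
ft_force: [-0.3, 0.0, 0.3]
finger_gap: 0.0167
gripper_force: 30.0
```

Seat gripped (16.7 mm gap). Carrying it to the funnel axis at (0.536,-0.210).

drive_tool([
  {"slide": [0, 0, -0.01], "spin": 0, "grip": 0.01},
  {"slide": [0, 0, -0.03], "spin": 0, "grip": 0.01},
  {"slide": [0, 0, -0.04], "spin": 0, "grip": 0.01},
  {"slide": [-0.005, 0.001, -0.03], "spin": 0, "grip": 0.01},
  {"slide": [-0.03, 0.0065, 0], "spin": 0, "grip": 0.01},
  {"slide": [-0.045, 0.01, 0], "spin": 0, "grip": 0.01},
  {"slide": [-0.045, 0.01, 0], "spin": 0, "grip": 0.01},
  {"slide": [-0.045, 0.01, 0], "spin": 0, "grip": 0.01},
  {"slide": [-0.03, 0.007, 0], "spin": 0, "grip": 0.01},
  {"slide": [-0.006, 0.002, 0], "spin": 0, "grip": 0.01},
])

```text
clock: 42.25
position: [0.5356, -0.2153, 0.1625]
ee_rot: [0.001, 0.733, 0.68, -0.001]
ft_force: [0.8, -1.2, -1.0]
finger_gap: 0.0163
gripper_force: 30.0
```

drive_tool([
  {"slide": [0, 0, 0.02], "spin": 0, "grip": 0.01},
  {"slide": [0, 0, 0.02], "spin": 0, "grip": 0.01},
  {"slide": [0, 0, 0], "spin": 0, "grip": 0.01},
])

```text
clock: 42.55
position: [0.5342, -0.2084, 0.1203]
ee_rot: [-0.002, 0.731, 0.683, -0.001]
ft_force: [0.2, 0.2, 0.7]
finger_gap: 0.0167
gripper_force: 30.0
```

```bash
python3 -c "
from h import *
go(.536,-.21,.075)
a=cap('scene','a2');find(a,['spring_seat']);b=cap('side','b2');find(b,['spring_seat'])
c=lambda n,x,y:cv2.resize(cv2.imread(n)[y:y+160,x:x+160],(400,400),interpolation=cv2.INTER_CUBIC)
cv2.imwrite('pics/c12.png',cv2.hconcat([c('pics/a2.png',120,150),c('pics/b2.png',250,70)]))"
```

```text
TCP [ 0.5342 -0.2084  0.1203] ty -3.9 spin 0 slide [-0.0016  0.0021  0.0453] t 42.55 gap 0.0167
spring_seat 0.48 [0.5474 0.3217 0.0235]
spring_seat 0.5 [ 0.539  -0.2072  0.1529]
```

View pics/c12.png

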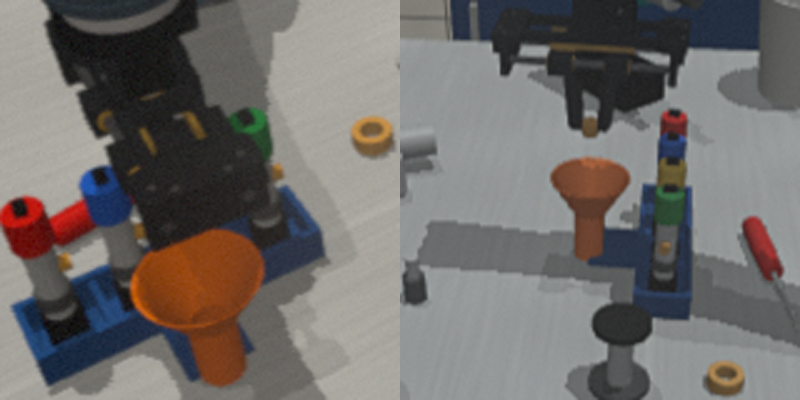

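The seat hangs centred over the funnel. Lowering it to just above the rim and releasing.

drive_tool([
  {"slide": [-0.001, 0.001, 0.015], "spin": 0, "grip": 0.01},
  {"slide": [0, 0, 0.02], "spin": 0, "grip": 0.01},
  {"slide": [0, 0, 0.012], "spin": 0, "grip": 0.01},
  {"slide": [0, 0, 0], "spin": 0, "grip": 0.01},
  {"slide": [0, 0, 0], "spin": 0, "grip": 0.01},
  {"slide": [0, 0, 0], "spin": 0, "grip": 0.035},
  {"slide": [0, 0, 0], "spin": 0, "grip": 0.035},
  {"slide": [0, 0, 0], "spin": 0, "grip": 0.035},
  {"slide": [0, 0, 0], "spin": 0, "grip": 0.035},
  {"slide": [0, 0, -0.01], "spin": 0, "grip": 0.035},
])

```text
clock: 43.75
position: [0.5361, -0.2109, 0.0846]
ee_rot: [-0.001, 0.731, 0.682, -0.001]
ft_force: [-0.1, -0.2, -1.7]
finger_gap: 0.035
gripper_force: 0.0
```

drive_tool([
  {"slide": [0, 0, -0.03], "spin": 0, "grip": 0.035},
  {"slide": [0, 0, -0.04], "spin": 0, "grip": 0.035},
  {"slide": [0, 0, -0.04], "spin": 0, "grip": 0.035},
  {"slide": [0, 0, -0.03], "spin": 0, "grip": 0.035},
  {"slide": [0.04, 0, 0], "spin": 0, "grip": 0.035},
  {"slide": [0.04, 0, 0], "spin": 0, "grip": 0.035},
  {"slide": [0.04, 0, 0], "spin": 0, "grip": 0.035},
  {"slide": [0.04, 0, 0], "spin": 0, "grip": 0.035},
  {"slide": [0, 0, 0], "spin": 0, "grip": 0.035},
  {"slide": [0, 0, 0], "spin": 0, "grip": 0.035},
])

```text
clock: 44.75
position: [0.5482, -0.0508, 0.2258]
ee_rot: [0.0, 0.73, 0.683, 0.0]
ft_force: [-0.0, -0.5, -0.5]
finger_gap: 0.035
gripper_force: 0.0
```

```bash
python3 -c "
from h import *
go(.536,-.21,.075)
a=cap('scene','a3');find(a,['spring_seat']+names[:4]);b=cap('side','b3');find(b,['spring_seat']);w=cap('wrist','w3b');find(w,['spring_seat'])
c=lambda n,x,y:cv2.resize(cv2.imread(n)[y:y+160,x:x+160],(400,400),interpolation=cv2.INTER_CUBIC)
cv2.imwrite('pics/c13.png',cv2.hconcat([c('pics/a3.png',120,180),c('pics/b3.png',260,100)]))"
```

```text
TCP [ 0.5482 -0.0508  0.2258] ty -3.84 spin 0 slide [-0.1596 -0.0017  0.1509] t 44.75 gap 0.035
spring_seat 0.65 [ 0.4518 -0.2077  0.0067]
injector_red 0.69 [ 0.4498 -0.2863  0.0042]
injector_yellow 0.55 [ 0.4507 -0.2375  0.0064]
injector_green 0.71 [ 0.4535 -0.1279  0.0024]
injector_green 0.31 [ 0.4518 -0.2364  0.0082]
injector_blue 0.82 [ 0.4547 -0.2391  0.01  ]
injector_blue 0.58 [0.5454 0.3224 0.0259]
```

View pics/c13.png

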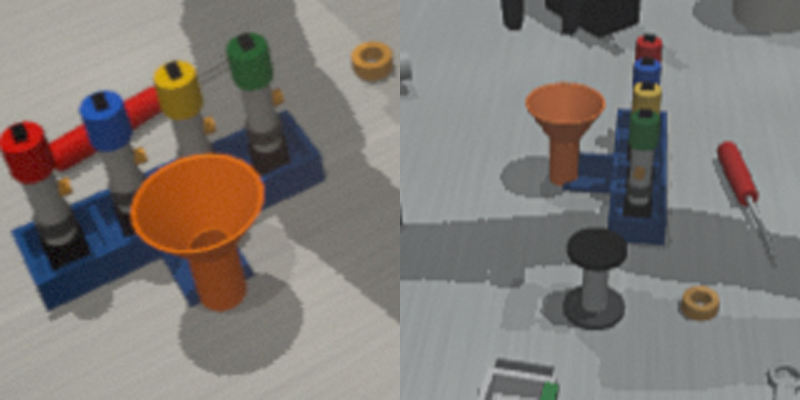

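The seat is not visible in the cone, on the stand or on the bench, so it should be in the well. I'll do one numeric check of the throat, before against after, and then hand in.

```bash
python3 -c "
from h import *
d=cap('scene'); a=cv2.imread('pics/scene9.png').astype(int);b=d['frame'][:,:,::-1].astype(int)
u=proj(d,np.array([[.536,-.21,.055],[.536,-.21,.03]])).round().astype(int);print(u)
x,y=u[0]; print(np.abs(a-b).max(2)[y-10:y+12,x-12:x+13].max(1)); print(a[y-4:y+5:2,x],b[y-4:y+5:2,x])
arm.job_done()"
```

```text
[[203 277]
 [205 286]]
[31 34 35 33 33 38 40 41 39 44 42 43 49 63 27 13 22 40 47 45 42 45]
[[ 26  61 122]
 [ 18  56 118]
 [ 25  61 124]
 [ 29  97 181]
 [ 27  52 100]] [[ 23  63 132]
 [ 23  60 126]
 [ 29  67 136]
 [ 35 105 194]
 [ 26  54 104]]
the job is handed in; nothing more can be done
```

I handed in the job at about 45 s, with all four injectors upright in the carrier in reverse order. The spring seat was dropped into the funnel; its rest at the bottom of the well is inferred, because no camera sees that far down. I also viewed 15 pictures against the limit of 14.

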